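Build up the cam drive of the pattern-carving machine

ROBOT

A 6-joint arm with a two-finger parallel gripper is mounted at the origin on the work surface. World frame = base frame: x ahead of the robot, y to its left, z up, the work surface at z = 0. Lengths are in m, angles in rad, forces in N, time in s.
With the tool pointing down it reaches from about 0.25 to 0.725 m from the base axis. Payload 4 kg.
Tool frame: the origin (TCP) lies midway between the tips of the shut fingers; the grasp point (between the pads) lies grip_depth behind it (grip_depth is the distance from the TCP to the grasp point, in m); z points along the fingers, y is the line along which they close (so a half turn about z gives the same grasp; the last joint's range is limited). The gripper opens to 85 mm and grips with 20 to 120 N. Pads are 22 mm wide; open, the fingers measure 114 mm over their backs; the gripper's body (76 mm by 85 mm) begins 54 mm behind the grasp point. The pads swing forward as they close: fully open they stand 13 mm farther back than shut.
Start: joints at [-1.206, 0.241, 0.005, 1.335, 0, 1.571], TCP at [0.178, -0.467, 0.231] pointing down, gripper open.
Joint ranges: [-2.72, 2.72], [-1.05, 1.87], [-1.09, 1.28], [-1.99, 2.15], [-1.42, 1.44], [-3.14, 3.14]. Speed limits (rad/s): [2.79, 2.79, 3.14, 3.14, 3.14, 3.14].

INTERFACE

Orientations are given as a unit quaternion [x, y, z, w].
In Python, from workcell import * gives the robot as it stands. The module is installed in compiled form; this text tells all that it offers.
- The arm moves only by the shell command python3 -m crank 'ROWS' [OPENING]. ROWS is JSON, a list of rows, each a list of 2 entries, a list of its own where there are three numbers: the shift along the tool's x, y, z in units of 0.1 m (1.0 is 0.1 m), then the turn, a rotation vector about the tool's x, y, z in units of 360 degrees (1.0 is 360 degrees). In form: [[[dx, dy, dz], [rx, ry, rz]], ...]. A call has 1 to 8 rows; each row is the pose to reach, as a shift and turn from the pose commanded when the call began, along the tool's axes at that moment, turning the shorter way round; what a row does not reach only later rows make up. A row lasts 1/8 s, in which the tool goes at most 62.5 mm and 10.7 degrees, less where a joint would pass 70% of its speed; a pose out of reach is approached as far as the arm can. A call with a number of a shift or a turn outside -1 to 1 is refused whole. A call with a gripper value outside its range is refused whole. OPENING is the gripper's target within -1 to 1 (shut at 1, half-way at 0, fully open at -1), set as the call begins (- or left out, the last holds). The fingers move at their own pace and stop on an object; the grip force is fixed at half the most. Time passes only in rows, so rows that repeat a pose let the fingers close. It gives the time, the measured TCP pose, the force, the opening and the grip force at its end, in the units of the state.
- get_obs(): the state, without advancing time (a new reading comes with each control period).
- capture(name): name is "side" or "top" or "wrist"; returns a dict with "frame" (400x640x3 uint8, blue, green, red), "mtx" (3x3 intrinsics, pixels), "extrinsics" (4x4, takes a point from camera to world coordinates); the wrist camera has in their place "T_tool_cam" (4x4, takes a point from camera to tool coordinates, whose origin is the TCP and whose axes are the flange's). Camera axes: x right, y up, looking along -z (the intrinsics and any distortion apply to the point x, -y, -z); pixel columns grow to the right and rows downward; lengths in m; the calibration is good to about 2 mm. A picture is of the moment at which its call begins: read the wrist's pose just before it. There is no depth.
- job_done(): hands the job in; it is judged then, once.
The state is a dict: "time_s": time; "joint_pos": joint angles; "qd": joint speeds; "joint_efforts": joint torques, N m; "position": TCP position; "ee_rot": TCP orientation; "wrist_force": force on the tool from outside, world axes, zero at the start; "ft_torque": the same for the moment, N m; "finger_gap": finger opening in m; "gripper_force": force on a finger pad.
Only numpy, scipy, OpenCV 4.12 (cv2) and the standard library are available. Lean on these libraries where they do the work, as an engineer would, in place of code of your own. Each camera call takes 0.05 s, during which the arm holds its last target. There are 200 camera calls.

TASK

Build up the cam drive: pull the orange dust plug out of the spindle and leave it in the grey tray, then lift the arbor from its wooden parking block and seat its tapered shank fully home in the spindle, flange slots down over the two drive dogs. Next slide every cam on the bench onto the flatted shaft, in any order, each turned to match the flat and flush on what is below, and last the blue collar on top in the same way; let go of everything, and do not shove the carved blocks or the sander about.

Things in the scene. Friction and masses are not known exactly. Their poses are not given: they have to be found in the camera images.
- spindle: Fixed spindle unit: blue base 100 x 100 x 20 mm with a blue box on its +x side (40 mm high, out to x = 85 mm) and a round steel nose, diameter 80 mm, up to z = 72 mm, with a tapered hole in its top. It does not turn. Origin: centre of the underside, on the spindle axis; z up. Its x axis runs through both drive dogs.
- spindle_seat (a point): Centre of the nose's flat top face, 72 mm above the bench, axes as spindle. The tapered hole goes down from here: diameter 42 mm at the mouth, 25 mm at its floor 52 mm below. Two dark dogs, 12 x 12 mm, stand 9 mm above the face at x = +31 and -31 mm.
- plug: Loose orange dust plug, 0.08 kg, standing loosely in the spindle's taper at the start. Origin: on its axis at the underside of its round flange (diameter 48 mm, 6 mm thick), which then rests on the nose face. Below, a tapered plug 34 mm long (37 to 25 mm diameter); above the flange a square grip 24 x 24 mm, up to z = 42 mm, square to its x and y. It pulls straight up, no force needed.
- tray: Fixed grey open tray 116 x 116 x 30 mm high, walls 4 mm, inner floor 4 mm above the bench. Origin: centre of its underside. The plug may lie in it any way.
- holder: Fixed wooden parking block 110 x 110 x 60 mm high with a plain through hole of diameter 46 mm in which the arbor stands at the start, its flange on the block's top. Origin: centre of its underside.
- arbor: Loose arbor, 0.5 kg, upright in the holder. Origin: on its axis at the flange's underside; z up. Below: tapered shank, 40 mm diameter to 24 mm at its end 48 mm down. z = 0 to 12 mm: flange, diameter 72 mm, two open slots 15 mm wide at +x and -x, from the edge in to 23 mm from the axis; either fits either dog. Above it the D shaft. Fully home, its origin is at spindle_seat.
- shaft_top (a point): Top end of the arbor's steel D shaft, on its axis, 76 mm above arbor, axes as the arbor. The shaft runs from here down to the flange top (64 mm): diameter 24 mm, one flat over its whole length facing the arbor's +x, 7 mm from the axis. The top 4 mm taper as a lead-in.
- cam_red: Loose red plastic cam, 16 mm thick, 0.12 kg, flat on the bench; may be absent. Origin: bore axis at the underside, z up. Through D bore, 26 mm diameter, flat 8 mm from the axis at the cam's +x: cam +x must point as arbor +x. Outline 84 x 50 mm: parallel sides 25 mm either side of the bore (from 20 mm behind it to 24 mm in front), back 28 mm and lobe tip 56 mm from it. Lobe along +x.
- cam_yellow: As cam_red but yellow, with the lobe pointing 120 degrees counter-clockwise (seen from above) from its +x, the side of the bore's flat; the parallel sides run along the lobe. May be absent.
- cam_white: As cam_red but white, with the lobe pointing 240 degrees counter-clockwise (seen from above) from its +x, the side of the bore's flat; the parallel sides run along the lobe. May be absent.
- collar: Loose blue metal collar, 24 mm high, 0.18 kg, lying flat on the bench: a 46 x 46 mm square with large corner bevels and a D bore right through as in the cams (flat towards its +x). The sides are square to its x and y axes. Origin: centre of the bore at the underside. With three cams on, the collar stands 8 mm above the end of the shaft; with two, the shaft stands out of it.
- block_grid: Loose carved wooden block 120 x 90 x 35 mm with dark squares, a bystander. Origin: centre of its underside.
- block_flower: Loose carved wooden block 120 x 90 x 35 mm with flowers, a bystander. Origin: centre of its underside.
- sander: Red hand sander with a round pad of diameter 124 mm, 128 mm high, a bystander standing on its pad. Origin: centre of its underside.
There are look-alikes about, which are no part of the job. What is meant by the plug is not turquoise, and is the larger of those in its own colour.

How it is judged:
By the outcome, as a careful person would: the job done as asked, in the order asked, and still so for the second after the job is handed in, with the robot touching nothing.
Of cam_red, cam_yellow, cam_white only 2 to 3 are there at a start; the rules pass over those that are not, and their reading is None.
At some moment in a run one of cam_red, cam_yellow, cam_white, collar may be knocked a few centimetres aside while the robot is not near it.
It also fails if it takes over 208 s, if anything falls off the work surface, if the arm or the gripper's body presses on something with over 40 N, if the wrist force passes 120 N, or if a joint passes its speed limit or range.

## Working session

There is one attempt and no reset: what is moved stays moved. The work goes in short steps, Python scripts to look and compute and a shell command to move; the robot and the scene stay as the last step left them, time stands still between calls to the robot, and variables do not carry over. Pictures are saved under pics/ and viewed, at most 14 in all, crops included, and the job is handed in when it is done.

```bash
mkdir -p pics; cat > h.py <<'E'
import numpy as np, cv2
from workcell import *
from scipy.spatial.transform import Rotation as R
def cam(name):
    o=get_obs(); c=capture(name)
    if 'extrinsics' in c: T=np.array(c['extrinsics'])
    else:
        W=np.eye(4); W[:3,:3]=R.from_quat(o['ee_rot']).as_matrix(); W[:3,3]=o['position']; T=W@np.array(c['T_tool_cam'])
    return c['frame'],np.array(c['mtx']),T,c
def ray(px,K,T,z):
    px=np.atleast_2d(px).astype(float)
    d=np.c_[(px[:,0]-K[0,2])/K[0,0],-(px[:,1]-K[1,2])/K[1,1],-np.ones(len(px))]@T[:3,:3].T
    o=T[:3,3]; s=(z-o[2])/d[:,2]; return o+d*s[:,None]
def proj(P,K,T):
    p=(np.atleast_2d(P)-T[:3,3])@T[:3,:3]
    return np.c_[K[0,2]+K[0,0]*p[:,0]/-p[:,2],K[1,2]+K[1,1]*-p[:,1]/-p[:,2]]
def togo(xyz,yaw=None):
    """shift in tool axes (0.1 m) to world TCP xyz; turn about tool z (rev) so tool y has world angle yaw (mod pi)"""
    o=get_obs(); r=R.from_quat(o['ee_rot']); M=r.as_matrix()
    s=M.T@(np.array(xyz)-o['position'])/0.1
    if yaw is None: return s.round(3)
    a=np.arctan2(M[1,1],M[0,1]); d=(a-yaw+np.pi/2)%np.pi-np.pi/2
    return s.round(3),round(d/2/np.pi,4)
E
python3 - <<'E'
from h import *
o=get_obs(); print({k:np.round(v,3).tolist() for k,v in o.items()})
for n in ('top','side','wrist'):
    f,K,T,c=cam(n); cv2.imwrite(f'pics/{n}0.png',f); print(n,list(c.keys()),K.round(1).tolist(),T.round(3).tolist())
E
```

```text
{'time_s': 0.0, 'joint_pos': [-1.206, 0.241, 0.004, 1.335, -0.0, 1.571], 'qd': [-0.0, -0.001, -0.001, -0.001, -0.0, -0.001], 'joint_efforts': [0.001, -37.232, 25.241, 0.017, 0.0, 0.0], 'position': [0.178, -0.467, 0.23], 'ee_rot': [0.983, 0.181, -0.0, -0.001], 'wrist_force': [0.505, 0.183, 0.351], 'ft_torque': [-0.001, -0.012, 0.015], 'gripper_force': 0.0, 'finger_gap': 0.085}
top ['frame', 'mtx', 'extrinsics'] [[396.5, 0.0, 320.3], [0.0, 396.5, 203.1], [0.0, 0.0, 1.0]] [[0.01, 0.998, -0.062, 0.519], [-1.0, 0.009, -0.014, -0.022], [-0.013, 0.062, 0.998, 1.017], [0.0, 0.0, 0.0, 1.0]]
side ['frame', 'mtx', 'extrinsics'] [[496.9, 0.0, 324.1], [0.0, 496.9, 204.1], [0.0, 0.0, 1.0]] [[-0.856, 0.311, -0.414, -0.033], [-0.517, -0.512, 0.686, 1.003], [0.002, 0.801, 0.599, 1.015], [0.0, 0.0, 0.0, 1.0]]
wrist ['frame', 'mtx', 'T_tool_cam'] [[286.0, 0.0, 320.8], [0.0, 286.0, 201.0], [0.0, 0.0, 1.0]] [[0.357, 0.893, 0.274, 0.248], [-0.934, 0.342, 0.103, -0.44], [-0.001, -0.293, 0.956, 0.373], [0.0, 0.0, 0.0, 1.0]]
```

View pics/top0.png

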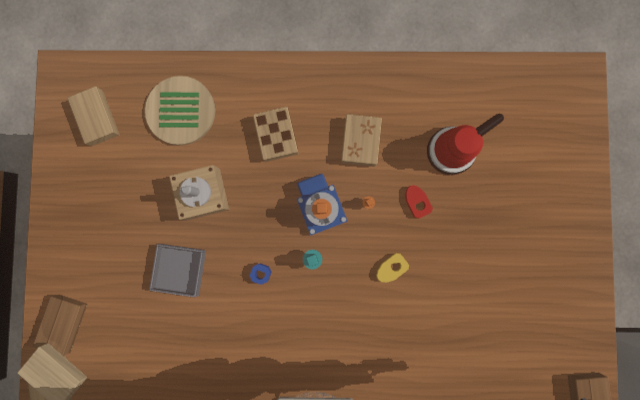

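View pics/side0.png

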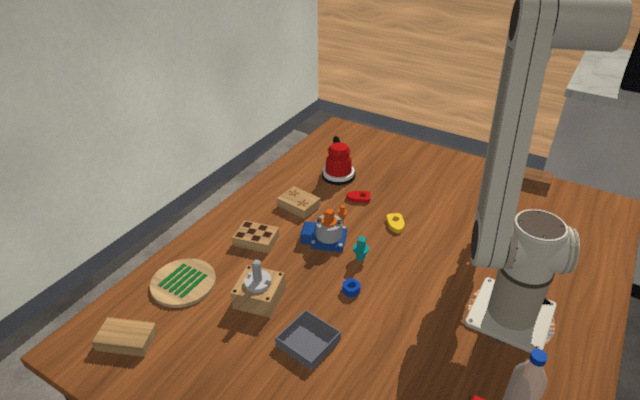

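Top view: candidates for the plug are the orange one in the spindle nose (322,209), a small orange one on the bench (369,202) and a turquoise one (312,260). I choose the larger orange one, in the spindle. There's a red cam (418,202), a yellow cam (392,268), the collar (260,274), the holder with arbor (197,192) and the tray (177,270). No white cam is visible.

```bash
python3 - <<'E'
from h import *
f,K,T,c=cam('top'); hsv=cv2.cvtColor(f,cv2.COLOR_BGR2HSV)
def m(lo,hi,name,z,mn=20):
    k=cv2.inRange(hsv,np.array(lo),np.array(hi)); k=cv2.morphologyEx(k,cv2.MORPH_CLOSE,np.ones((2,2)))
    for q in cv2.findContours(k,cv2.RETR_EXTERNAL,cv2.CHAIN_APPROX_NONE)[0]:
        if cv2.contourArea(q)<mn: continue
        r=cv2.minAreaRect(q); M=cv2.moments(q); p=(M['m10']/M['m00'],M['m01']/M['m00'])
        b=ray(cv2.boxPoints(r),K,T,z); e=b[1]-b[0];e2=b[2]-b[1]
        print(name,np.round(p,1),'w',ray(p,K,T,z)[0].round(4)[:2],'rectc',ray(r[0],K,T,z)[0].round(4)[:2],'sides',round(np.linalg.norm(e),3),round(np.linalg.norm(e2),3),'ang',round(np.degrees(np.arctan2(e[1],e[0])),1))
m((5,150,150),(18,255,255),'orange',.114)
m((100,120,60),(125,255,255),'blue',.022)
m((22,120,100),(32,255,255),'yellow',.016)
m((0,180,100),(4,255,255),'red',.016)
m((80,100,60),(98,255,255),'turq',.05)
m((0,0,50),(180,60,110),'grey',.03,400)
g=cv2.resize(f[140:310,140:440],None,fx=2.66,fy=2.66,interpolation=cv2.INTER_CUBIC); cv2.imwrite('pics/crop.png',g)
print(proj([0.5,0,0],K,T))
E
```

```text
orange [323.7 208.9] w [ 0.5619 -0.0176] rectc [ 0.5614 -0.0161] sides 0.037 0.042 ang -79.1
orange [371.  203.1] w [ 0.5762 -0.1252] rectc [ 0.5763 -0.1241] sides 0.02 0.027 ang -89.5
blue [260.9 274.5] w [0.4012 0.1379] rectc [0.4011 0.1381] sides 0.045 0.045 ang -20.9
blue [324.4 227.2] w [ 0.5204 -0.0193] rectc [ 0.5234 -0.0212] sides 0.08 0.017 ang -70.4
blue [314.5 187.8] w [0.6193 0.0065] rectc [0.6236 0.0085] sides 0.061 0.029 ang -68.1
yellow [393.1 269. ] w [ 0.4178 -0.1917] rectc [ 0.4158 -0.1895] sides 0.08 0.049 ang -51.1
red [418.2 202.8] w [ 0.5841 -0.255 ] rectc [ 0.5872 -0.2542] sides 0.048 0.079 ang -62.9
red [466.6 143.5] w [ 0.7361 -0.3784] rectc [ 0.7317 -0.3839] sides 0.072 0.099 ang -80.4
turq [314.5 260.2] w [0.4402 0.0039] rectc [0.4408 0.0039] sides 0.036 0.043 ang -89.4
grey [628.7 365.3] w [ 0.1958 -0.7551] rectc [ 0.1953 -0.7533] sides 0.053 0.158 ang -89.2
grey [178.3 270.8] w [0.4088 0.342 ] rectc [0.4085 0.3423] sides 0.118 0.124 ang -6.8
grey [ 17.3 251.2] w [0.4529 0.7481] rectc [0.4148 0.7479] sides 0.085 0.656 ang -89.6
[[316.81347575 235.11577172]]
```

View pics/crop.png

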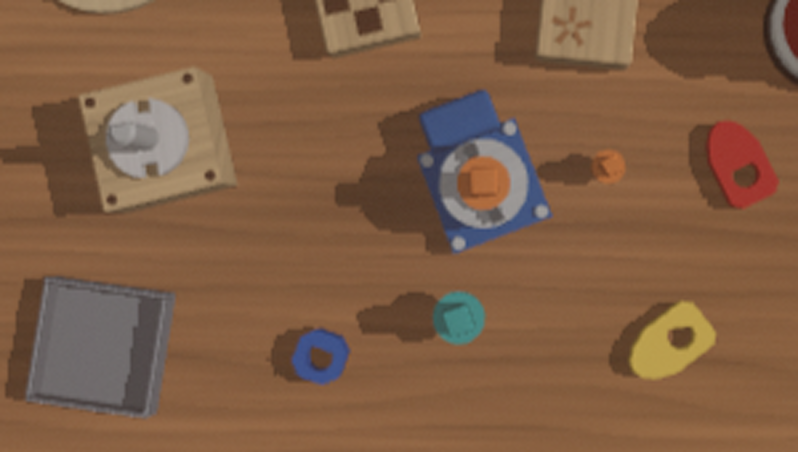

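The crop confirms it: the large orange plug sits in the spindle with its square grip at crop (485,180). The small orange one at (608,166) and the turquoise one at (459,318) are decoys. I'll move over it now.

```bash

python3 -m crank '[[[0.5,-0.27,0],[0,0,0]],[[0.96,-0.5,0],[0,0,0]],[[0.96,-0.5,0],[0,0,0]]]' -1 >/dev/null
python3 -m crank '[[[0.5,-0.27,0],[0,0,0]],[[0.96,-0.5,0],[0,0,0]],[[0.96,-0.5,0],[0,0,0]]]' >/dev/null
python3 -m crank '[[[0.5,-0.27,0],[0,0,0]],[[0.96,-0.5,0],[0,0,0]],[[0.96,-0.5,0],[0,0,0]]]' >/dev/null
python3 -m crank '[[[0.5,-0.27,0],[0,0,0]],[[0.96,-0.5,0],[0,0,0]],[[0.96,-0.5,0],[0,0,0]]]' >/dev/null
python3 -m crank '[[[0.5,-0.27,0],[0,0,0]],[[0.96,-0.5,0],[0,0,0]],[[0.96,-0.5,0],[0,0,0]]]' >/dev/null
python3 -m crank '[[[0.3,-0.3,0],[0,0,0]],[[0.36,-0.34,0],[0,0,0]],[[0.36,-0.34,0],[0,0,0]],[[0.36,-0.34,0],[0,0,0]]]'
python3 - <<'E'
from h import *
f,K,T,c=cam('wrist'); cv2.imwrite('pics/w1.png',f); print(get_obs()['position'],T.round(3).tolist())
E
```

```text
time_s: 2.58
position: [0.5584, -0.0195, 0.2314]
ee_rot: [0.984, 0.18, -0.0, 0.0]
wrist_force: [0.1, 0.3, 0.0]
finger_gap: 0.0854
gripper_force: 0.0
[ 0.55852535 -0.01934024  0.23144491] [[0.355, 0.894, 0.274, 0.628], [-0.935, 0.339, 0.105, 0.007], [0.001, -0.294, 0.956, 0.374], [0.0, 0.0, 0.0, 1.0]]
```

View pics/w1.png

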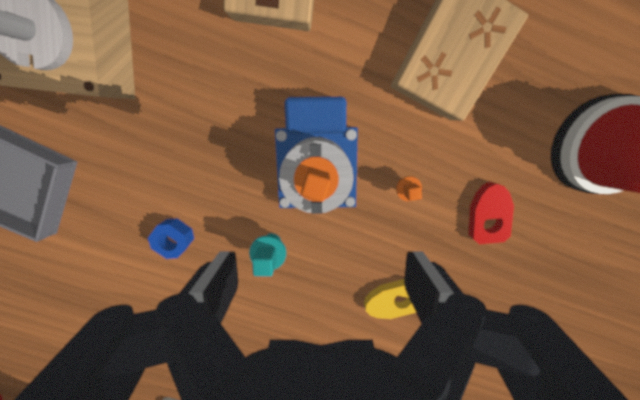

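```bash
cat >> h.py <<'E'
def blobs(f,lo,hi,K,T,z,mn=60,ker=2,show=True):
    k=cv2.inRange(cv2.cvtColor(f,cv2.COLOR_BGR2HSV),np.array(lo),np.array(hi)); k=cv2.morphologyEx(k,cv2.MORPH_OPEN,np.ones((ker,ker)))
    out=[]
    for q in cv2.findContours(k,cv2.RETR_EXTERNAL,cv2.CHAIN_APPROX_NONE)[0]:
        if cv2.contourArea(q)<mn: continue
        w=ray(q[:,0,:],K,T,z); r=cv2.minAreaRect((w[:,:2]*1000).astype(np.float32)); b=cv2.boxPoints(r)
        e=b[1]-b[0]; out.append((q,w,r))
        if show: print('px',np.round(q[:,0].mean(0)),'c',np.round(r[0],1),'side',round(float(np.linalg.norm(e)),1),'at',round(float(np.degrees(np.arctan2(e[1],e[0]))),1),'other',round(float(np.linalg.norm(b[2]-b[1])),1))
    return out
E
python3 - <<'E'
from h import *
f=cv2.imread('pics/w1.png'); _,K,T,c=cam('wrist')
hsv=cv2.cvtColor(f,cv2.COLOR_BGR2HSV)
print('around grip V:'); print(hsv[165:200:3,298:336:4,2])
print('flange');blobs(f,(4,150,100),(18,255,255),K,T,.078)
for v in (210,225,240): print('top',v);blobs(f,(4,120,v),(18,255,255),K,T,.114,40)
print('nose grey');blobs(f,(0,0,110),(180,70,255),K,T,.072,500)
print('blue box');blobs(f,(100,120,60),(125,255,255),K,T,.02,500)
E
```

```text
around grip V:
[[125 151 187 206 210 214 211 213 209 185]
 [133 136 137 126 157 195 212 214 213 210]
 [137 136 130 115 119 124 148 185 212 215]
 [136 137 126 173 146 127 120 120 202 213]
 [136 135 139 208 206 193 166 134 192 213]
 [135 134 164 212 213 213 210 204 206 211]
 [136 129 187 211 213 215 216 214 217 210]
 [191 137 202 213 213 213 214 219 214 213]
 [211 154 210 212 214 214 215 223 213 210]
 [182 163 208 211 213 213 215 222 213 189]
 [157 174 199 209 211 213 215 218 203 176]
 [174 163 179 197 204 211 218 206 178 175]]
flange
px [510. 224.] c [ 595.4 -229.9] side 17.7 at -77.1 other 59.8
px [411. 190.] c [ 588.7 -110.4] side 29.9 at -63.1 other 31.5
px [317. 180.] c [563.3 -13.2] side 45.6 at -24.1 other 46.2
top 210
px [417. 195.] c [ 591.8 -104.3] side 7.6 at -63.8 other 9.1
px [322. 178.] c [573.2 -15.9] side 28.6 at -65.5 other 38.8
top 225
top 240
nose grey
px [293. 193.] c [541.9   2.7] side 35.8 at -71.6 other 48.2
px [ 56. 203.] c [433.6 247.6] side 112.4 at -7.9 other 20.5
px [338. 179.] c [573.2 -32.2] side 40.2 at -63.0 other 80.2
px [ 19. 180.] c [443.7 288.9] side 78.8 at -6.8 other 48.3
px [596. 145.] c [ 696.1 -277.3] side 68.6 at -63.0 other 100.9
px [33. 35.] c [597.4 283.1] side 74.5 at -69.2 other 58.4
blue box
px [171. 239.] c [404.9 137.9] side 58.2 at -20.0 other 46.5
px [319. 134.] c [5.995e+02 4.000e-01] side 97.1 at -69.2 other 90.4
```

```bash
python3 - <<'E'
from h import *
import workcell; print([ (k,getattr(workcell,k)) for k in dir(workcell) if not k.startswith('_')][:30])
f=cv2.imread('pics/w1.png'); g=cv2.resize(f[85:220,262:372],None,fx=5,fy=5,interpolation=cv2.INTER_CUBIC)[:600]; cv2.imwrite('pics/w1c.png',g)
E
```

```text
[('MotionError', <class 'workcell.MotionError'>), ('capture', <function make.<locals>.drawn_camera at 0x7fb9968b4e00>), ('get_obs', <function make.<locals>.<lambda> at 0x7fb9968b5300>), ('grip_depth', 0.0187), ('job_done', <function connect.<locals>.done at 0x7fb9968b4540>)]
```

View pics/w1c.png

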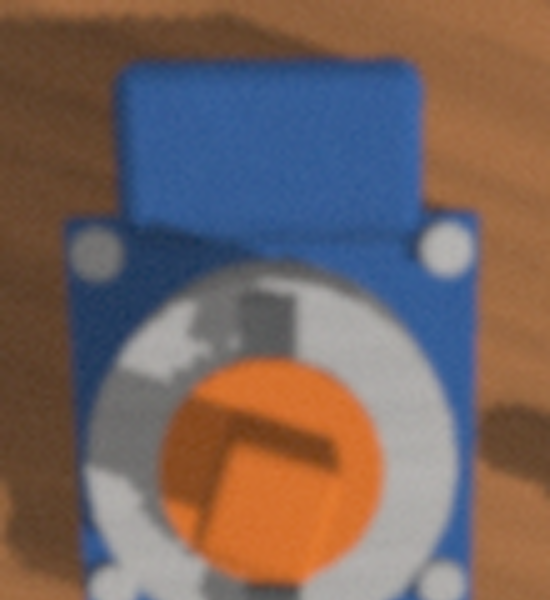

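Crop: the flange is centred at about crop (272,470). The grip's top face has corners (232,437), (338,470), (205,545) and (311,578), so it's turned about 16° clockwise. The dogs at (268,320) and (270,590) line up with tool x.

```bash
python3 - <<'E'
from h import *
f,K,T,c=cam('wrist')
g=lambda x,y:(262+x/5,85+y/5)
for p in [(232,437),(338,470),(205,545),(311,578),(271.5,507.5)]: print(ray(g(*p),K,T,.114).round(4)[0][:2])
print('fl',ray(g(272,470),K,T,.0765)[0].round(4),'dogs',ray([g(268,320)],K,T,.081)[0].round(4))
p=ray(g(271.5,507.5),K,T,.114)[0]; q=ray(g(272,470),K,T,.0765)[0]
print(togo([q[0],q[1],.084]),togo([p[0],p[1],.084]))
E
```

```text
[ 0.5755 -0.0006]
[ 0.5766 -0.0212]
[ 0.5542 -0.003 ]
[ 0.5552 -0.024 ]
[ 0.5655 -0.0121]
fl [ 0.5642 -0.0122  0.0765] dogs [ 5.941e-01 -2.000e-04  8.100e-02]
[ 0.075 -0.043  1.475] [ 0.087 -0.038  1.475]
```

```bash

python3 -m crank '[[[0.08,-0.04,0.3],[0,0,0.0225]],[[0.08,-0.04,0.7],[0,0,0.045]],[[0.08,-0.04,0.9],[0,0,0.045]],[[0.08,-0.04,0.9],[0,0,0.045]]]' >/dev/null
python3 -m crank '[[[0,0,0.3],[0,0,0]],[[0,0,0.575],[0,0,0]],[[0,0,0.575],[0,0,0]],[[0,0,0.575],[0,0,0]]]'
python3 -m crank '[[[0,0,0],[0,0,0]],[[0,0,0],[0,0,0]],[[0,0,0],[0,0,0]],[[0,0,0],[0,0,0]],[[0,0,0],[0,0,0]],[[0,0,0],[0,0,0]],[[0,0,0],[0,0,0]],[[0,0,0],[0,0,0]]]' 1
python3 -m crank '[[[0,0,-0.3],[0,0,0]],[[0,0,-0.6],[0,0,0]],[[0,0,-0.8],[0,0,0]],[[0,0,-0.8],[0,0,0]],[[0,0,-0.8],[0,0,0]]]'
python3 - <<'E'
from h import *
f,K,T,c=cam('side'); cv2.imwrite('pics/s1.png',cv2.resize(f[150:380,180:480],None,fx=2.6,fy=2.6))
print(togo([0.41,0.342,.14]))
E
```

```text
time_s: 3.72
position: [0.5664, -0.0113, 0.0857]
ee_rot: [0.999, 0.041, 0.001, 0.0]
wrist_force: [0.5, 0.6, -0.1]
finger_gap: 0.0854
gripper_force: 0.0
time_s: 4.72
position: [0.5656, -0.0111, 0.0844]
ee_rot: [0.999, 0.041, 0.001, -0.0]
wrist_force: [-0.4, 1.3, 5.2]
finger_gap: 0.023
gripper_force: 59.2
time_s: 5.35
position: [0.5642, -0.0111, 0.1623]
ee_rot: [0.999, 0.041, -0.001, -0.0]
wrist_force: [0.1, -0.1, -0.9]
finger_gap: 0.0229
gripper_force: 59.9
[-1.245 -3.645  0.225]
```

View pics/s1.png

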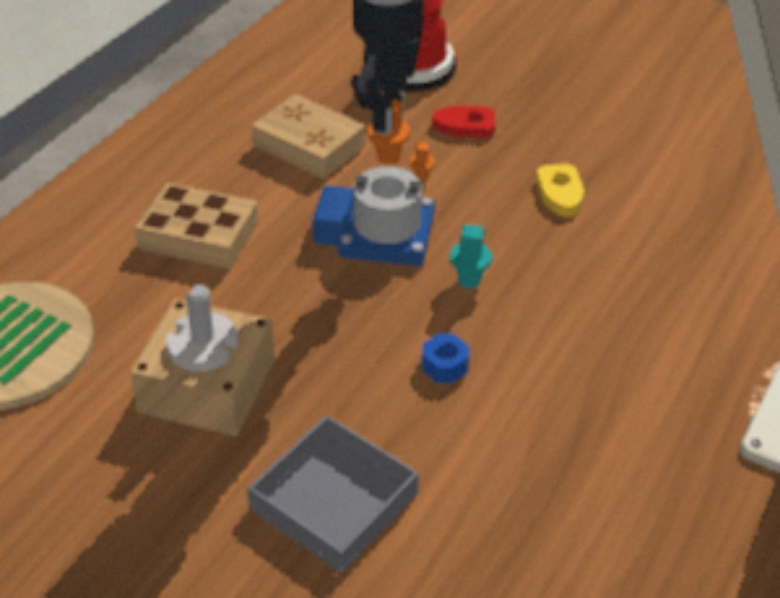

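The side view shows the orange plug hanging in the gripper above the now empty spindle, crop (388,140). Next I carry it to the tray.

```bash

python3 -m crank '[[[-0.17,-0.5,0],[0,0,0]],[[-0.31,-0.91,0],[0,0,0]],[[-0.31,-0.91,0],[0,0,0]]]' >/dev/null
python3 -m crank '[[[-0.17,-0.5,0],[0,0,0]],[[-0.31,-0.91,0],[0,0,0]],[[-0.31,-0.91,0],[0,0,0]]]' >/dev/null
python3 -m crank '[[[-0.17,-0.5,0],[0,0,0]],[[-0.31,-0.91,0],[0,0,0]],[[-0.31,-0.91,0],[0,0,0]]]' >/dev/null
python3 -m crank '[[[-0.17,-0.5,0],[0,0,0]],[[-0.31,-0.91,0],[0,0,0]],[[-0.31,-0.91,0],[0,0,0]],[[-0.31,-0.91,0],[0,0,0]]]'
python3 -m crank '[[[0,0,0.3],[0,0,0]],[[0,0,0.6],[0,0,0]],[[0,0,0.9],[0,0,0]],[[0,0,1.0],[0,0,0]],[[0,0,1.0],[0,0,0]],[[0,0,1.0],[0,0,0]]]'
python3 -m crank '[[[0,0,0.06],[0,0,0]],[[0,0,0.06],[0,0,0]],[[0,0,0.06],[0,0,0]],[[0,0,0.06],[0,0,0]],[[0,0,0.06],[0,0,0]],[[0,0,0.06],[0,0,0]],[[0,0,0.06],[0,0,0]]]' -1
python3 -m crank '[[[0,0,-0.3],[0,0,0]],[[0,0,-0.7],[0,0,0]],[[0,0,-1],[0,0,0]],[[0,0,-1],[0,0,0]]]'
python3 - <<'E'
from h import *
print(togo([0.59,0.28,.25]))
f,K,T,c=cam('top'); cv2.imwrite('pics/t2.png',f)
E
```

```text
time_s: 7.02
position: [0.4242, 0.1729, 0.1782]
ee_rot: [0.987, 0.151, -0.011, -0.063]
wrist_force: [-0.6, 0.4, -0.9]
finger_gap: 0.0232
gripper_force: 60.0
time_s: 7.78
position: [0.4232, 0.1784, 0.08]
ee_rot: [0.986, 0.155, -0.011, -0.066]
wrist_force: [0.7, -0.7, -1.2]
finger_gap: 0.0229
gripper_force: 60.0
time_s: 8.65
position: [0.4219, 0.1785, 0.0729]
ee_rot: [0.986, 0.155, -0.012, -0.066]
wrist_force: [-0.1, -0.4, 1.0]
finger_gap: 0.0852
gripper_force: 0.0
time_s: 9.15
position: [0.4283, 0.1662, 0.1744]
ee_rot: [0.986, 0.155, -0.01, -0.067]
wrist_force: [-0.0, -0.2, 0.8]
finger_gap: 0.0852
gripper_force: 0.0
[ 1.89  -0.683 -0.666]
```

```bash
python3 - <<'E'
from h import *
o=get_obs(); print(o['joint_pos'],R.from_quat(o['ee_rot']).as_matrix().round(3).tolist())
f,K,T,c=cam('top'); cv2.imwrite('pics/t3.png',cv2.resize(f[150:320,130:440],None,fx=2.5,fy=2.5))
E
```

```text
[ 0.28156857  0.19735139 -0.21485591  1.16399679  0.13469672  3.111061  ] [[0.952, 0.304, -0.042], [0.307, -0.943, 0.128], [-0.001, -0.134, -0.991]]
```

View pics/t3.png

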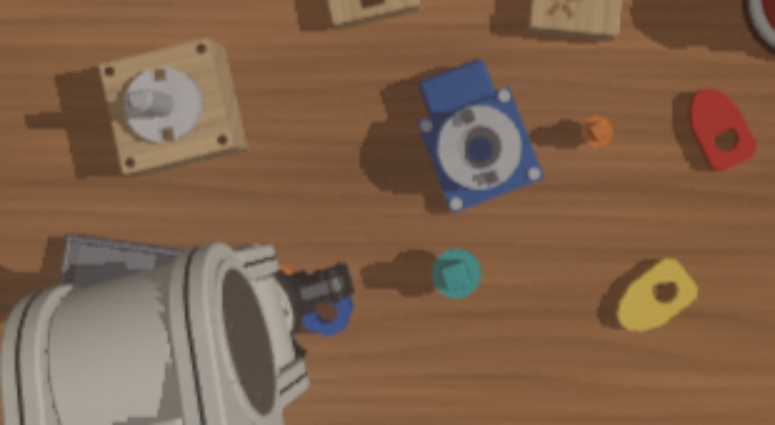

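The picture shows joint 6 stopped at its range limit, so the plug was dropped short, near the collar (orange at crop (288,270)). I'll half-turn the wrist, which gives the same grasp, raise it and look again.

```bash
cat >> h.py <<'E'
def turn(yawx_deg):
    """rotvec (rev, tool axes) to tool-down with tool x at world yaw"""
    r=R.from_quat(get_obs()['ee_rot']); g=R.from_euler('z',yawx_deg,degrees=True)*R.from_euler('x',180,degrees=True)
    return ((r.inv()*g).as_rotvec()/2/np.pi).round(4)
def pose(xyz,yawx=None):
    r=R.from_quat(get_obs()['ee_rot']).as_matrix(); p=get_obs()['position']
    print('pos',p.round(4),'yawx',np.degrees(np.arctan2(r[1,0],r[0,0])).round(2),'tilt',np.degrees(np.arccos(-r[2,2])).round(2),'shift',(r.T@(np.array(xyz)-p)/.1).round(3),'turn',turn(yawx) if yawx is not None else '')
E
python3 -c "
from h import *
pose([.39,.17,.25],18); pose([.39,.17,.25],100)"
```

```text
pos [0.4261 0.1657 0.1717] yawx 17.87 tilt 7.73 shift [-0.334 -0.255 -0.754] turn [-0.0215  0.0006 -0.0004]
pos [0.4261 0.1657 0.1717] yawx 17.87 tilt 7.73 shift [-0.334 -0.255 -0.754] turn [-0.0181 -0.0149 -0.2278]
```

```bash

python3 -m crank '[[[-0.3,-0.2,-0.4],[-0.0215,0,0]],[[-0.33,-0.25,-0.75],[-0.0181,-0.0149,-0.228]],[[-0.33,-0.25,-0.75],[-0.0181,-0.0149,-0.228]],[[-0.33,-0.25,-0.75],[-0.0181,-0.0149,-0.228]],[[-0.33,-0.25,-0.75],[-0.0181,-0.0149,-0.228]],[[-0.33,-0.25,-0.75],[-0.0181,-0.0149,-0.228]],[[-0.33,-0.25,-0.75],[-0.0181,-0.0149,-0.228]],[[-0.33,-0.25,-0.75],[-0.0181,-0.0149,-0.228]]]'
python3 -m crank '[[[0,0,0],[0,0,-0.03]],[[0,0,0],[0,0,-0.06]],[[0,0,0],[0,0,-0.09]],[[0,0,0],[0,0,-0.12]],[[0,0,0],[0,0,-0.15]],[[0,0,0],[0,0,-0.18]],[[0,0,0],[0,0,-0.21]],[[0,0,0],[0,0,-0.21]]]'
python3 - <<'E'
from h import *
pose([.35,.17,.25],200); print(get_obs()['joint_pos'].round(2))
f,K,T,c=cam('wrist'); cv2.imwrite('pics/w2.png',f)
E
```

```text
time_s: 10.25
position: [0.3898, 0.1696, 0.248]
ee_rot: [0.675, 0.738, -0.002, -0.001]
wrist_force: [-0.0, -0.1, 0.3]
finger_gap: 0.0852
gripper_force: 0.0
time_s: 11.25
position: [0.3899, 0.1695, 0.2483]
ee_rot: [0.085, 0.996, -0.001, -0.002]
wrist_force: [-0.5, -0.9, 0.1]
finger_gap: 0.0854
gripper_force: 0.0
pos [0.3899 0.1695 0.2483] yawx 170.23 tilt 0.25 shift [ 0.394 -0.063 -0.016] turn [-0.0001 -0.0007 -0.0827]
[ 0.41  0.09 -0.14  1.35  0.    0.58]
```

View pics/w2.png

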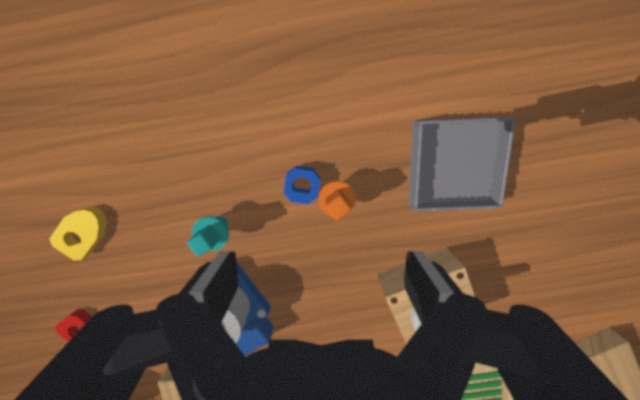

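The plug stands upright on its tapered end at (337,200), right beside the collar (302,185). The tray is at (462,163). I'll take a closer crop before re-grasping.

```bash
python3 - <<'E'
from h import *
f=cv2.imread('pics/w2.png'); cv2.imwrite('pics/w2c.png',cv2.resize(f[155:230,270:370],None,fx=8,fy=8,interpolation=cv2.INTER_CUBIC))
E
```

```text
(no output)
```

View pics/w2c.png

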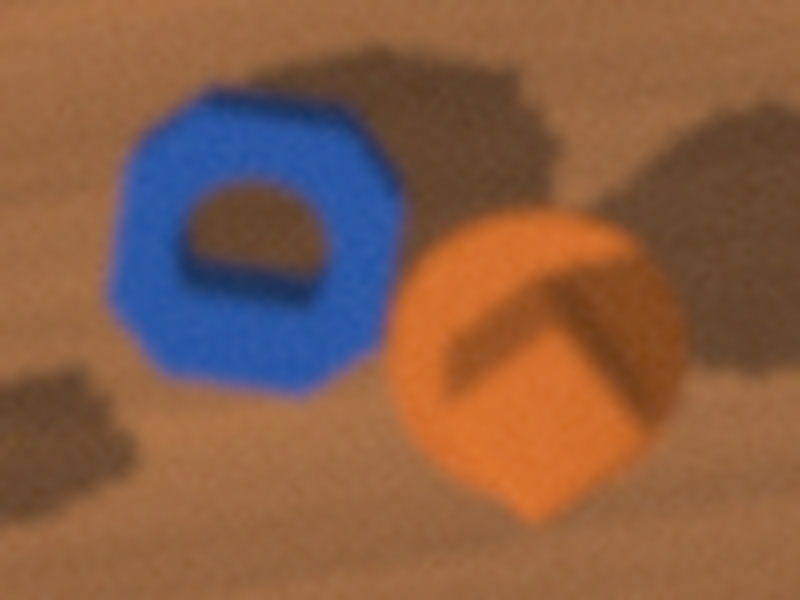

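```bash
python3 - <<'E'
from h import *
f,K,T,c=cam('wrist')
g=lambda x,y:(270+x/8,155+y/8)
P=[ray(g(*p),K,T,.076)[0] for p in [(548,320),(645,435),(537,525),(447,398)]]
for i in range(4): d=P[(i+1)%4]-P[i]; print((np.linalg.norm(d)*1e3).round(1),np.degrees(np.arctan2(d[1],d[0])).round(1))
C=np.mean(P,0); print(C,ray(g(539,357),K,T,.04)[0])
tr=blobs(f,(0,0,50),(180,60,130),K,T,.03,2000)
for y in (215,305,125): pose([C[0],C[1],.048],y)
E
```

```text
22.6 29.9
20.9 -57.7
23.7 -155.5
18.6 119.4
[0.42199984 0.18407819 0.076     ] [0.42331678 0.18505831 0.04      ]
px [465. 161.] c [408.9 346.1] side 116.4 at -7.4 other 124.8
pos [0.3902 0.1696 0.2488] yawx 170.17 tilt 0.19 shift [-0.295  0.198  2.007] turn [ 1.000e-04 -5.000e-04 -1.245e-01]
pos [0.3902 0.1696 0.2488] yawx 170.17 tilt 0.19 shift [-0.295  0.198  2.007] turn [ 0.0005 -0.0004 -0.3745]
pos [0.3902 0.1696 0.2488] yawx 170.17 tilt 0.19 shift [-0.295  0.198  2.007] turn [-0.0003 -0.0004  0.1255]
```

```bash

python3 -m crank '[[[-0.3,0.2,0.2],[0,0,-0.03]],[[-0.3,0.2,0.5],[0,0,-0.06]],[[-0.3,0.2,0.8],[0,0,-0.09]],[[-0.3,0.2,1.0],[0,0,-0.108]],[[-0.3,0.2,1.0],[0,0,-0.108]]]' -1
python3 -m crank '[[[0,0,0.3],[0,0,0]],[[0,0,0.6],[0,0,0]],[[0,0,0.8],[0,0,0]],[[0,0,0.95],[0,0,0]],[[0,0,0.95],[0,0,0]],[[0,0,0.95],[0,0,0]]]'
python3 -c "
from h import *
pose([.4225,.1845,.048],209)"
```

```text
time_s: 11.98
position: [0.4219, 0.1838, 0.148]
ee_rot: [-0.251, 0.968, 0.0, -0.003]
wrist_force: [-0.3, -0.3, -0.2]
finger_gap: 0.085
gripper_force: 0.0
time_s: 12.72
position: [0.4243, 0.185, 0.0559]
ee_rot: [-0.251, 0.968, 0.001, 0.0]
wrist_force: [-0.0, -0.3, 0.7]
finger_gap: 0.0857
gripper_force: 0.0
pos [0.4243 0.185  0.0559] yawx -150.88 tilt 0.08 shift [0.018 0.005 0.079] turn [0.0001 0.0002 0.0003]
```

```bash

python3 -m crank '[[[0.01,0,0.07],[0,0,0]],[[0.01,0,0.07],[0,0,0]],[[0.01,0,0.07],[0,0,0]]]'
python3 -m crank '[[[0,0,0],[0,0,0]],[[0,0,0],[0,0,0]],[[0,0,0],[0,0,0]],[[0,0,0],[0,0,0]],[[0,0,0],[0,0,0]],[[0,0,0],[0,0,0]],[[0,0,0],[0,0,0]],[[0,0,0],[0,0,0]]]' 1
python3 -m crank '[[[0,0,-0.3],[0,0,0]],[[0,0,-0.6],[0,0,0]],[[0,0,-0.8],[0,0,0]],[[0,0,-0.8],[0,0,0]],[[0,0,-0.8],[0,0,0]]]'
python3 -c "
from h import *
pose([.409,.344,.13],209)"
```

```text
time_s: 13.1
position: [0.4225, 0.1841, 0.0479]
ee_rot: [-0.252, 0.968, 0.0, -0.0]
wrist_force: [0.0, -0.9, 0.1]
finger_gap: 0.0852
gripper_force: 0.0
time_s: 14.1
position: [0.4228, 0.1842, 0.048]
ee_rot: [-0.252, 0.968, 0.0, -0.0]
wrist_force: [0.5, 0.6, 2.3]
finger_gap: 0.0229
gripper_force: 58.9
time_s: 14.72
position: [0.4218, 0.1836, 0.1266]
ee_rot: [-0.252, 0.968, 0.0, -0.002]
wrist_force: [0.4, 0.2, -0.7]
finger_gap: 0.0228
gripper_force: 58.8
pos [0.4218 0.1836 0.1266] yawx -150.8 tilt 0.18 shift [-0.671  1.462 -0.034] turn [ 0.0002 -0.0005  0.0006]
```

```bash

python3 -m crank '[[[-0.2,0.4,0],[0,0,0]],[[-0.335,0.73,0],[0,0,0]],[[-0.335,0.73,0],[0,0,0]]]'
python3 -m crank '[[[-0.2,0.4,0],[0,0,0]],[[-0.335,0.73,0],[0,0,0]],[[-0.335,0.73,0],[0,0,0]],[[-0.335,0.73,0],[0,0,0]]]'
python3 -c "
from h import *
pose([.409,.344,.055],209)"
```

```text
time_s: 15.1
position: [0.4152, 0.2655, 0.1262]
ee_rot: [-0.254, 0.967, 0.0, -0.002]
wrist_force: [-0.8, -0.8, -0.7]
finger_gap: 0.0233
gripper_force: 59.0
time_s: 15.6
position: [0.4093, 0.3427, 0.1268]
ee_rot: [-0.252, 0.968, -0.001, -0.002]
wrist_force: [0.7, 1.2, -1.3]
finger_gap: 0.0231
gripper_force: 59.2
pos [0.4093 0.3427 0.1268] yawx -150.82 tilt 0.21 shift [-0.007  0.013  0.718] turn [-0.     -0.0006  0.0005]
```

```bash

python3 -m crank '[[[0,0,0.3],[0,0,0]],[[0,0,0.6],[0,0,0]],[[0,0,0.72],[0,0,0]],[[0,0,0.72],[0,0,0]],[[0,0,0.72],[0,0,0]]]'
python3 -m crank '[[[0,0,0],[0,0,0]],[[0,0,0],[0,0,0]],[[0,0,0],[0,0,0]],[[0,0,0],[0,0,0]],[[0,0,0],[0,0,0]],[[0,0,0],[0,0,0]]]' -1
python3 -m crank '[[[0,0,-0.3],[0,0,0]],[[0,0,-0.7],[0,0,0]],[[0,0,-1],[0,0,0]],[[0,0,-1],[0,0,0]]]'
python3 -m crank '[[[-0.3,0,-0.4],[0,0,0]],[[-0.7,0,-0.95],[0,0,0]],[[-0.7,0,-0.95],[0,0,0]],[[-0.7,0,-0.95],[0,0,0]]]'
python3 - <<'E'
from h import *
pose([.5,.2,.25],200)
f,K,T,c=cam('wrist'); cv2.imwrite('pics/w3.png',f)
f2,K2,T2,c=cam('top'); print(proj([.59,.28,.06],K2,T2),proj([.59,.28,.06],K,T))
E
```

```text
time_s: 16.23
position: [0.4106, 0.3444, 0.057]
ee_rot: [-0.252, 0.968, 0.001, 0.0]
wrist_force: [1.1, -0.9, -0.8]
finger_gap: 0.0231
gripper_force: 59.2
time_s: 16.98
position: [0.4097, 0.3442, 0.0558]
ee_rot: [-0.252, 0.968, 0.0, -0.001]
wrist_force: [-0.9, -0.1, 0.3]
finger_gap: 0.0854
gripper_force: 0.0
time_s: 17.48
position: [0.4115, 0.3455, 0.1587]
ee_rot: [-0.252, 0.968, 0.002, 0.002]
wrist_force: [-0.0, -0.2, -0.6]
finger_gap: 0.0855
gripper_force: 0.0
time_s: 17.98
position: [0.4708, 0.3779, 0.2492]
ee_rot: [-0.252, 0.968, -0.0, -0.002]
wrist_force: [-0.6, 0.1, 0.3]
finger_gap: 0.0855
gripper_force: 0.0
pos [0.4708 0.3779 0.2492] yawx -150.81 tilt 0.18 shift [ 0.613 -1.696 -0.007] turn [ 0.0001 -0.0005  0.0255]
[[201.47437348 197.23974593]] [[205.2600053  224.11143883]]
```

View pics/w3.png

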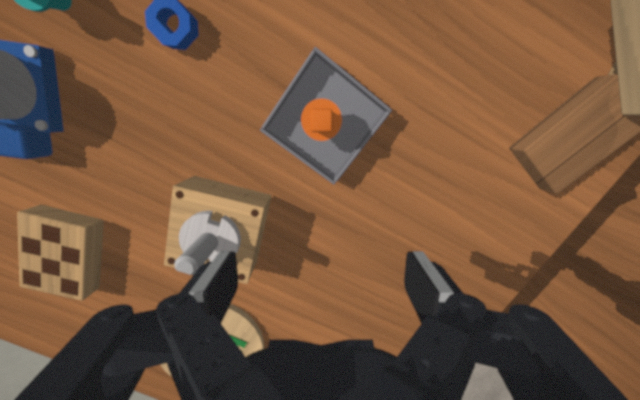

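The plug now sits upright in the tray (321,120). The arbor's flange is at (210,238) in the holder, with a slot at (214,218). I'll move above it with tool y along its slots.

```bash
python3 - <<'E'
from h import *
f,K,T,c=cam('wrist'); a=ray((210,238),K,T,.072)[0]; print(a); pose([a[0],a[1],.25],278)
E
```

```text
[0.59527176 0.29343256 0.072     ]
pos [0.4696 0.3772 0.2485] yawx -150.79 tilt 0.33 shift [-0.688 -1.344 -0.02 ] turn [ 0.0006 -0.0008 -0.1911]
```

```bash

python3 -m crank '[[[-0.2,-0.3,0],[0,0,-0.03]],[[-0.4,-0.7,0],[0,0,-0.06]],[[-0.69,-1,0],[0,0,-0.09]],[[-0.69,-1,0],[0,0,-0.12]],[[-0.69,-1,0],[0,0,-0.15]],[[-0.69,-1,0],[0,0,-0.18]],[[-0.69,-1,0],[0,0,-0.191]],[[-0.69,-1,0],[0,0,-0.191]]]'
python3 - <<'E'
from h import *
pose([.595,.293,.25],278)
E
```

```text
time_s: 19.12
position: [0.5791, 0.3242, 0.2493]
ee_rot: [0.754, -0.657, -0.001, 0.002]
wrist_force: [0.3, -0.2, 0.1]
finger_gap: 0.0854
gripper_force: 0.0
pos [0.5791 0.3242 0.2493] yawx -82.08 tilt 0.22 shift [ 0.331 -0.114 -0.007] turn [ 0.0006 -0.0001 -0.0002]
```

```bash

python3 -m crank '[[[0.33,-0.11,0],[0,0,0]],[[0.33,-0.11,0],[0,0,0]],[[0.33,-0.11,0],[0,0,0]]]' >/dev/null
python3 - <<'E'
from h import *
pose([.595,.293,.25],278)
f,K,T,c=cam('wrist'); np.save('w4.npy',T); p=proj([.595,.293,.1],K,T)[0]; print(p)
x,y=int(p[0])-65,int(p[1])-50; print(x,y)
cv2.imwrite('pics/w4.png',f); cv2.imwrite('pics/w4c.png',cv2.resize(f[y:y+100,x:x+130],None,fx=6,fy=6,interpolation=cv2.INTER_CUBIC))
E
```

```text
pos [0.5951 0.2934 0.2501] yawx -82.1 tilt 0.14 shift [0.004 0.002 0.001] turn [ 0.0004  0.0001 -0.0003]
[320.36758263 187.0690615 ]
255 137
```

View pics/w4c.png

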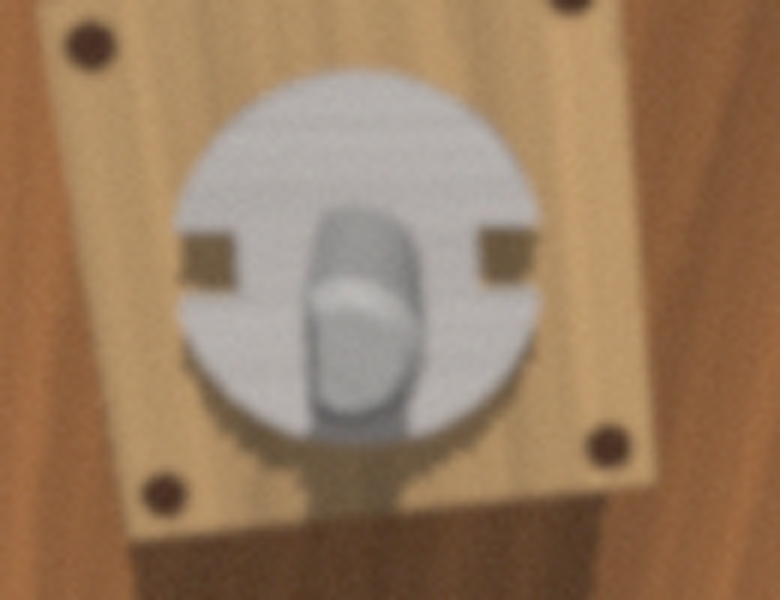

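The flange centre is at crop (359,254), with slots at (208,262) and (508,256). The shaft's flat faces image left (-tool y), so arbor +x ≈ 8° world.

```bash
python3 - <<'E'
from h import *
f,K,T0,c=cam('wrist'); T=np.load('w4.npy')
g=lambda x,y:(255+x/6,137+y/6)
l,r=[ray(g(*p),K,T,.072)[0] for p in [(236,261),(478,255)]]; C=ray(g(359,254),K,T,.072)[0]; C1=ray(g(359,354),K,T,.136)[0]
for a,b in [((178,262),(540,256))]: print('outer',ray(g(*a),K,T,.072)[0],ray(g(*b),K,T,.072)[0])
d=l-r; print('slots',l,r,np.linalg.norm(d),np.degrees(np.arctan2(d[1],d[0])),'mid',(l+r)/2,'flange C',C,'top',C1)
E
```

```text
outer [0.63565598 0.29817347 0.072     ] [0.56718724 0.28748252 0.072     ]
slots [0.6246816  0.29645223 0.072     ] [0.57896892 0.28892061 0.072     ] 0.046328982878236204 9.355989031486821 mid [0.60182526 0.29268642 0.072     ] flange C [0.60154129 0.29185684 0.072     ] top [0.60023587 0.29317812 0.136     ]
```

```bash
python3 -c "
from h import *
pose([.599,.2916,.0915],279)"
python3 -m crank '[[[0,-0.04,0.3],[0,0,-0.003]],[[0,-0.04,0.6],[0,0,-0.003]],[[0,-0.04,0.8],[0,0,-0.003]],[[0,-0.04,0.8],[0,0,-0.003]]]' >/dev/null
python3 -c "
from h import *
pose([.599,.2916,.0915],279)"
```

```text
pos [0.5951 0.294  0.2504] yawx -82.02 tilt 0.11 shift [ 0.03  -0.038  1.589] turn [ 0.0003  0.0001 -0.0028]
pos [0.5977 0.2941 0.1683] yawx -80.91 tilt 0.34 shift [ 0.026 -0.013  0.768] turn [ 0.0009 -0.0001  0.0002]
```

```bash

python3 -m crank '[[[0.02,-0.01,0.3],[0,0,0]],[[0.02,-0.01,0.6],[0,0,0]],[[0.02,-0.01,0.76],[0,0,0]],[[0.02,-0.01,0.76],[0,0,0]],[[0.02,-0.01,0.76],[0,0,0]],[[0.02,-0.01,0.76],[0,0,0]]]' 
python3 -m crank '[[[0,0,0],[0,0,0]],[[0,0,0],[0,0,0]],[[0,0,0],[0,0,0]],[[0,0,0],[0,0,0]],[[0,0,0],[0,0,0]],[[0,0,0],[0,0,0]],[[0,0,0],[0,0,0]],[[0,0,0],[0,0,0]]]' 1
python3 -m crank '[[[0,0,-0.3],[0,0,0]],[[0,0,-0.6],[0,0,0]],[[0,0,-0.8],[0,0,0]],[[0,0,-0.8],[0,0,0]],[[0,0,-0.8],[0,0,0]]]'
python3 -c "
from h import *
pose([.5645,-.0115,.2],291)"
```

```text
time_s: 20.85
position: [0.6017, 0.2928, 0.0964]
ee_rot: [0.761, -0.649, -0.0, -0.001]
wrist_force: [0.8, -0.0, -0.4]
finger_gap: 0.0856
gripper_force: 0.0
time_s: 21.85
position: [0.6004, 0.2922, 0.0947]
ee_rot: [0.761, -0.649, -0.001, 0.0]
wrist_force: [-2.8, -0.4, 2.2]
finger_gap: 0.018
gripper_force: 58.6
time_s: 22.48
position: [0.5999, 0.2917, 0.1721]
ee_rot: [0.761, -0.649, -0.001, 0.002]
wrist_force: [0.4, 0.4, -6.6]
finger_gap: 0.018
gripper_force: 59.7
pos [0.5999 0.2917 0.1721] yawx -80.97 tilt 0.27 shift [ 2.939  0.827 -0.273] turn [ 0.0008 -0.     -0.0332]
```

```bash

python3 -m crank '[[[0.4,0.1,-0.2],[0,0,0]],[[0.95,0.27,-0.28],[0,0,-0.01]],[[0.95,0.27,-0.28],[0,0,-0.02]],[[0.95,0.27,-0.28],[0,0,-0.0335]],[[0.95,0.27,-0.28],[0,0,-0.0335]]]' 
python3 -m crank '[[[0.4,0,0],[0,0,0]],[[0.95,0,0],[0,0,0]],[[0.95,0,0],[0,0,0]],[[0.95,0,0],[0,0,0]]]' >/dev/null
python3 - <<'E'
from h import *
pose([.5645,-.0115,.2],291)
f,K,T,c=cam('wrist'); np.save('w5.npy',T); p=proj([.5645,-.0115,.072],K,T)[0]; print(p)
x,y=max(int(p[0])-65,0),max(int(p[1])-50,0); print(x,y)
cv2.imwrite('pics/w5.png',f); cv2.imwrite('pics/w5c.png',cv2.resize(f[y:y+100,x:x+130],None,fx=6,fy=6,interpolation=cv2.INTER_CUBIC))
E
```

```text
time_s: 23.1
position: [0.5882, 0.1936, 0.2006]
ee_rot: [0.824, -0.566, -0.002, 0.002]
wrist_force: [0.8, 0.1, -6.0]
finger_gap: 0.0182
gripper_force: 60.4
pos [0.6228 0.1054 0.2012] yawx -68.99 tilt 0.21 shift [0.882 0.963 0.014] turn [0.0005 0.0003 0.    ]
[427.44625598  97.52052204]
362 47
```

View pics/w5c.png

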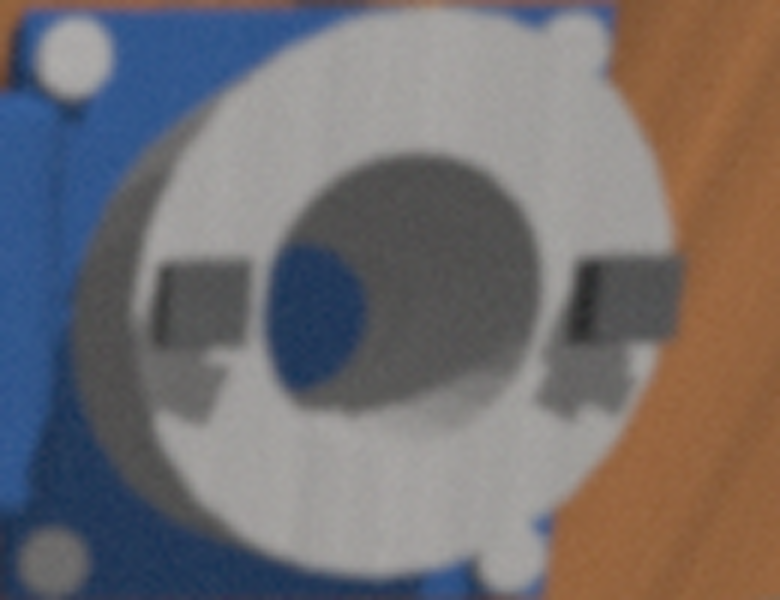

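The dog tops are centred at crop (208,301) and (637,299), with the taper mouth between them.

```bash
python3 - <<'E'
from h import *
f,K,T0,c=cam('wrist'); T=np.load('w5.npy'); g=lambda x,y:(362+x/6,47+y/6)
l=ray(g(208,301),K,T,.081)[0]; r=ray(g(637,299),K,T,.081)[0]; d=l-r; C=(l+r)/2
print(l,r,np.linalg.norm(d),np.degrees(np.arctan2(d[1],d[0])),C)
a=np.degrees(np.arctan2(d[1],d[0])); u=d/np.linalg.norm(d)
print('nose L/R',[ray(g(*p),K,T,.072)[0].round(4).tolist() for p in [(132,290),(677,255),(430,10),(380,578),(265,300),(542,275)]])
t=C-.0025*u; pose([t[0],t[1],.2],270+a)
E
```

```text
[ 0.59237004 -0.00061898  0.081     ] [ 0.534608   -0.02313485  0.081     ] 0.061995305646771186 21.296027239890442 [ 0.56348902 -0.01187691  0.081     ]
nose L/R [[0.6016, 0.0008, 0.072], [0.5282, -0.0327, 0.072], [0.5777, -0.0486, 0.072], [0.5477, 0.0254, 0.072], [0.5825, -0.005, 0.072], [0.5456, -0.023, 0.072]]
pos [0.6227 0.1064 0.2018] yawx -68.86 tilt 0.16 shift [0.89  1.004 0.019] turn [ 0.0004  0.0002 -0.0004]
```

```bash

python3 -m crank '[[[0.4,0.5,0],[0,0,0]],[[0.89,1,0.01],[0,0,0]],[[0.89,1,0.01],[0,0,0]],[[0.89,1,0.01],[0,0,0]],[[0.89,1,0.01],[0,0,0]]]'
python3 -c "
from h import *
pose([.5617,-.0127,.119],291.3)"
```

```text
time_s: 24.32
position: [0.5628, -0.0119, 0.2017]
ee_rot: [0.825, -0.565, -0.0, -0.0]
wrist_force: [0.7, -0.0, -5.8]
finger_gap: 0.0181
gripper_force: 61.7
pos [ 0.5628 -0.0119  0.2017] yawx -68.79 tilt 0.07 shift [0.004 0.013 0.827] turn [-0.      0.0002 -0.0002]
```

```bash

python3 -m crank '[[[0,0.01,0.2],[0,0,0]],[[0,0.01,0.4],[0,0,0]],[[0,0.01,0.6],[0,0,0]],[[0,0.01,0.75],[0,0,0]],[[0,0.01,0.82],[0,0,0]],[[0,0.01,0.82],[0,0,0]],[[0,0.01,0.82],[0,0,0]]]'
python3 -c "
from h import *
pose([.5617,-.0127,.1067],291.3)"
```

```text
time_s: 25.2
position: [0.5617, -0.0138, 0.1203]
ee_rot: [0.825, -0.566, 0.0, -0.0]
wrist_force: [-0.2, -0.2, -5.5]
finger_gap: 0.018
gripper_force: 61.7
pos [ 0.5617 -0.0138  0.1203] yawx -68.89 tilt 0.04 shift [-0.01  -0.004  0.136] turn [-0.0001  0.     -0.0005]
```

```bash

python3 -m crank '[[[-0.005,0,0.03],[0,0,0]],[[-0.005,0,0.06],[0,0,0]],[[-0.005,0,0.08],[0,0,0]],[[-0.005,0,0.08],[0,0,0]]]'
python3 -m crank '[[[0,0,0.02],[0,0,0]],[[0,0,0.04],[0,0,0]],[[0,0,0.05],[0,0,0]],[[0,0,0.05],[0,0,0]]]'
```

```text
time_s: 25.7
position: [0.5606, -0.0133, 0.1113]
ee_rot: [0.825, -0.566, -0.001, 0.0]
wrist_force: [-0.2, -0.3, -6.6]
finger_gap: 0.0182
gripper_force: 61.8
time_s: 26.2
position: [0.5613, -0.0133, 0.1075]
ee_rot: [0.825, -0.566, -0.0, -0.0]
wrist_force: [-1.3, 0.9, 2.5]
finger_gap: 0.0179
gripper_force: 62.8
```

```bash

python3 -m crank '[[[0,0,0.01],[0,0,0]],[[0,0,0.02],[0,0,0]],[[0,0,0.02],[0,0,0]]]'
python3 -m crank '[[[0,0,0],[0,0,0]],[[0,0,0],[0,0,0]],[[0,0,0],[0,0,0]],[[0,0,0],[0,0,0]],[[0,0,0],[0,0,0]],[[0,0,0],[0,0,0]]]' -1
python3 -m crank '[[[0,0,-0.4],[0,0,0]],[[0,0,-0.9],[0,0,0]],[[0,0,-1],[0,0,0]],[[0,0,-1],[0,0,0]]]'
python3 - <<'E'
from h import *
f,K,T,c=cam('wrist'); np.save('w6.npy',T); cv2.imwrite('pics/w6.png',f); p=proj([.5635,-.012,.1],K,T)[0]; print(p)
f2,K2,T2,c=cam('side'); cv2.imwrite('pics/s6.png',f2)
x,y=int(p[0])-55,int(p[1])-50; print(x,y); q=proj([.5635,-.012,.1],K2,T2)[0].astype(int);print(q-[55,50])
a=cv2.resize(f[y:y+100,x:x+110],None,fx=6,fy=6,interpolation=cv2.INTER_CUBIC); b=cv2.resize(f2[q[1]-50:q[1]+50,q[0]-55:q[0]+55],None,fx=6,fy=6,interpolation=cv2.INTER_CUBIC)
cv2.imwrite('pics/c6.png',np.hstack([a[:600,60:460],b[:600,130:530]]))
E
```

```text
time_s: 26.58
position: [0.5616, -0.0138, 0.1071]
ee_rot: [0.825, -0.566, 0.001, -0.0]
wrist_force: [-4.3, -0.3, 11.4]
finger_gap: 0.0183
gripper_force: 64.0
time_s: 27.32
position: [0.5608, -0.0134, 0.1044]
ee_rot: [0.825, -0.566, -0.001, 0.0]
wrist_force: [0.1, 0.1, 0.0]
finger_gap: 0.0855
gripper_force: 0.0
time_s: 27.82
position: [0.5613, -0.0134, 0.2051]
ee_rot: [0.825, -0.566, 0.0, -0.0]
wrist_force: [0.1, -0.2, -0.8]
finger_gap: 0.0858
gripper_force: 0.0
[317.70791907 200.29674533]
262 150
[273 163]
```

View pics/c6.png

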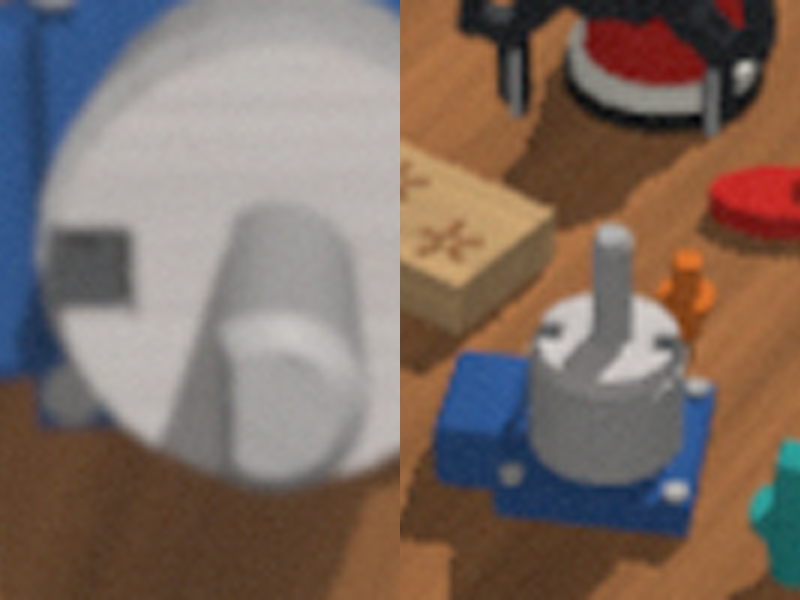

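The left half shows the flange with its slot over a dog and the flat facing the box. The right half shows the arbor upright and the flange flush on the nose. Now the red cam.

```bash
python3 -c "
from h import *
pose([.5747,-.2606,.2],207)"
```

```text
pos [ 0.56   -0.0134  0.203 ] yawx -68.91 tilt 0.23 shift [2.359 0.752 0.028] turn [ 7.000e-04 -2.000e-04  2.336e-01]
```

```bash

python3 -m crank '[[[0.4,0.12,0],[0,0,0]],[[0.79,0.25,0],[0,0,0]],[[0.79,0.25,0],[0,0,0]]]' >/dev/null
python3 -m crank '[[[0.4,0.12,0],[0,0,0]],[[0.79,0.25,0],[0,0,0]],[[0.79,0.25,0],[0,0,0]]]' >/dev/null
python3 -m crank '[[[0.4,0.12,0],[0,0,0.03]],[[0.78,0.25,0],[0,0,0.06]],[[0.78,0.25,0],[0,0,0.09]],[[0.78,0.25,0],[0,0,0.12]],[[0.78,0.25,0],[0,0,0.15]],[[0.78,0.25,0],[0,0,0.18]],[[0.78,0.25,0],[0,0,0.21]],[[0.78,0.25,0],[0,0,0.233]]]' >/dev/null
python3 -m crank '[[[0,0,0],[0,0,0]],[[0,0,0],[0,0,0]]]'
cat >> h.py <<'E'
COL={'red':((0,150,60),(6,255,255)),'yellow':((20,110,80),(34,255,255)),'blue':((100,120,50),(125,255,255))}
def cammeas(col,guess,z=.016,name='wrist'):
    f,K,T,_=cam(name); lo,hi=COL[col]
    bs=blobs(f,lo,hi,K,T,z,200,2,False); q,w,r=min(bs,key=lambda b:np.hypot(b[2][0][0]/1e3-guess[0],b[2][0][1]/1e3-guess[1]))
    w=w[:,:2]; b=cv2.boxPoints(r)/1e3; e=[b[1]-b[0],b[2]-b[1]]; e.sort(key=np.linalg.norm); u=e[1]/np.linalg.norm(e[1])
    c=np.array(r[0])/1e3
    # tip side: narrower far end
    s=(w-c)@u; v=np.array([-u[1],u[0]]); t=(w-c)@v
    wid=lambda m:np.ptp(t[m])
    if wid(s>.033)>wid(s<-.033): u=-u; v=-v; s=-s; t=-t
    print(col,'len',np.linalg.norm(e[1]).round(4),'wid',np.linalg.norm(e[0]).round(4),'lobe',np.degrees(np.arctan2(u[1],u[0])).round(2),'rectc',c.round(4),'bore from back',(c+u*(s.min()+.028)).round(4),'from tip',(c+u*(s.max()-.056)).round(4),'endwidths',wid(s>.033).round(3),wid(s<-.033).round(3))
    # side edges between -5..+30 mm from back end
    a=s.min()
    for sg in (1,-1):
        m=(s>a+.010)&(s<a+.050)&(t*sg>0.015); pf=np.polyfit(s[m],t[m],1); print('  side',sg,'n',m.sum(),'offset',(np.polyval(pf,a+.028)).round(4),'slope deg',np.degrees(np.arctan(pf[0])).round(2))
    return f,K,T
E
python3 - <<'E'
from h import *
f,K,T=cammeas('red',(.587,-.254)); cv2.imwrite('pics/w7.png',f); pose([.5747,-.2606,.2],207)
cammeas('red',(.587,-.254),name='top')
E
```

```text
time_s: 29.92
position: [0.5759, -0.2595, 0.2038]
ee_rot: [-0.237, 0.972, 0.001, -0.001]
wrist_force: [0.1, -0.1, -0.5]
finger_gap: 0.0851
gripper_force: 0.0
red len 0.0847 wid 0.0504 lobe 26.22 rectc [ 0.5888 -0.252 ] bore from back [ 0.576  -0.2584] from tip [ 0.5766 -0.2581] endwidths 0.03 0.049
  side 1 n 33 offset 0.0244 slope deg 1.11
  side -1 n 33 offset -0.0252 slope deg -0.0
pos [ 0.5758 -0.2598  0.2039] yawx -152.64 tilt 0.13 shift [ 0.014 -0.002  0.039] turn [ 0.0003 -0.0002  0.001 ]
red len 0.0788 wid 0.0521 lobe -153.61 rectc [ 0.5897 -0.2542] bore from back [ 0.5999 -0.2491] from tip [ 0.6046 -0.2468] endwidths 0.007 0.023
  side 1 n 13 offset 0.0226 slope deg 13.6
  side -1 n 16 offset -0.0226 slope deg -14.94
```

```bash

python3 -m crank '[[[-0.01,0.01,0.4],[0,0,0.002]],[[-0.01,0.01,0.9],[0,0,0.002]],[[-0.01,0.01,0.99],[0,0,0.002]],[[-0.01,0.01,0.99],[0,0,0.002]]]' -1 >/dev/null
python3 -m crank '[[[0,0,0.4],[0,0,0]],[[0,0,0.8],[0,0,0]],[[0,0,0.96],[0,0,0]],[[0,0,0.96],[0,0,0]],[[0,0,0.96],[0,0,0]]]'
python3 -c "
from h import *
pose([.5763,-.2583,.001],206.7)"
```

```text
time_s: 31.15
position: [0.5779, -0.26, 0.0118]
ee_rot: [-0.229, 0.973, -0.001, 0.001]
wrist_force: [-0.3, -1.2, -0.2]
finger_gap: 0.0854
gripper_force: 0.0
pos [ 0.5779 -0.26    0.0118] yawx -153.5 tilt 0.16 shift [0.007 0.022 0.108] turn [-0.0003  0.0003 -0.0006]
```

```bash

python3 -m crank '[[[0.005,0.015,0.05],[0,0,0]],[[0.005,0.015,0.1],[0,0,0]],[[0.005,0.015,0.1],[0,0,0]],[[0.005,0.015,0.1],[0,0,0]]]'
python3 -m crank '[[[0,0,0],[0,0,0]],[[0,0,0],[0,0,0]],[[0,0,0],[0,0,0]],[[0,0,0],[0,0,0]],[[0,0,0],[0,0,0]],[[0,0,0],[0,0,0]],[[0,0,0],[0,0,0]]]' 1
python3 -m crank '[[[0,0,-0.2],[0,0,0]],[[0,0,-0.5],[0,0,0]],[[0,0,-0.9],[0,0,0]],[[0,0,-0.9],[0,0,0]],[[0,0,-0.9],[0,0,0]]]'
```

```text
time_s: 31.65
position: [0.5749, -0.258, -0.0007]
ee_rot: [-0.229, 0.973, 0.0, -0.001]
wrist_force: [-0.9, -0.5, -0.1]
finger_gap: 0.0853
gripper_force: 0.0
time_s: 32.52
position: [0.5755, -0.2583, -0.0001]
ee_rot: [-0.229, 0.973, -0.0, -0.0]
wrist_force: [0.6, -0.5, 5.3]
finger_gap: 0.0487
gripper_force: 64.5
time_s: 33.15
position: [0.574, -0.2576, 0.0879]
ee_rot: [-0.229, 0.973, 0.001, -0.002]
wrist_force: [-0.4, 0.5, -1.5]
finger_gap: 0.0486
gripper_force: 63.9
```

```bash

python3 -m crank '[[[0,0,-0.5],[0,0,0]],[[0,0,-0.9],[0,0,0]],[[0,0,-0.9],[0,0,0]]]' >/dev/null
python3 -c "
from h import *
pose([.563,-.0125,.178],201.3)"
```

```text
pos [ 0.5764 -0.2587  0.1813] yawx -153.5 tilt 0.16 shift [-0.978  2.263  0.03 ] turn [-0.0003  0.0003  0.0144]
```

```bash

python3 -m crank '[[[-0.2,0.4,0],[0,0,0]],[[-0.32,0.75,0],[0,0,0]],[[-0.32,0.75,0],[0,0,0]]]' >/dev/null
python3 -m crank '[[[-0.2,0.4,0],[0,0,0]],[[-0.32,0.75,0],[0,0,0]],[[-0.32,0.75,0],[0,0,0]]]' >/dev/null
python3 -m crank '[[[-0.2,0.4,0],[0,0,0]],[[-0.32,0.75,0.03],[0,0,0.014]],[[-0.32,0.75,0.03],[0,0,0.014]],[[-0.32,0.75,0.03],[0,0,0.014]],[[-0.32,0.75,0.03],[0,0,0.014]]]'
python3 - <<'E'
from h import *
pose([.563,-.0125,.15],201.3)
f,K,T,_=cam('wrist'); cv2.imwrite('pics/w8.png',f)
print(blobs(f,*COL['red'],K,T,get_obs()['position'][2]+.016,200)and'', proj([.5636,-.0122,.148],K,T))
E
```

```text
time_s: 34.9
position: [0.5608, -0.0154, 0.1761]
ee_rot: [-0.185, 0.983, 0.0, -0.001]
wrist_force: [-0.5, 0.6, -1.7]
finger_gap: 0.0486
gripper_force: 63.8
pos [ 0.5608 -0.0154  0.1761] yawx -158.64 tilt 0.1 shift [-0.032  0.018  0.261] turn [ 0.0001 -0.0003  0.0002]
px [322. 276.] c [568.  -12.3] side 50.6 at -69.5 other 77.3
px [ 12. 219.] c [ 590.4 -159.2] side 14.6 at -86.7 other 40.1
 [[323.66889116 239.69217395]]
```

```bash
python3 - <<'E'
from h import *
f=cv2.imread('pics/w8.png'); hsv=cv2.cvtColor(f,cv2.COLOR_BGR2HSV)
for y in range(196,300,2): print(y,hsv[y,318:326].mean(0).astype(int),end='; ')
_,K,T,_=cam('wrist'); z=get_obs()['position'][2]; p=get_obs()['position']; L=np.array([np.cos(np.radians(21.3)),np.sin(np.radians(21.3))])
for y in range(200,300,8): print(y,((ray((322,y),K,T,z+.016)[0]-p)[:2]@L*1e3).round(1),((ray((322,y),K,T,z)[0]-p)[:2]@L*1e3).round(1))
E
```

```text
196 [ 12   9 159]; 198 [ 16   6 131]; 200 [ 17   5 129]; 202 [ 21   4 129]; 204 [  9   5 130]; 206 [ 40   5 130]; 208 [ 27  15 130]; 210 [ 23  99 134]; 212 [  0 190 136]; 214 [  1 198 136]; 216 [  0 195 136]; 218 [  0 193 137]; 220 [  0 198 160]; 222 [  0 201 197]; 224 [  0 200 201]; 226 [  0 201 201]; 228 [  0 202 200]; 230 [  0 201 202]; 232 [  0 200 201]; 234 [  1 201 201]; 236 [  0 201 200]; 238 [  0 200 202]; 240 [  0 200 201]; 242 [  0 201 201]; 244 [  1 201 201]; 246 [  0 200 201]; 248 [178 188 192]; 250 [149  93 125]; 252 [108 156 151]; 254 [107 162 151]; 256 [107 162 150]; 258 [108 161 151]; 260 [107 162 149]; 262 [107 163 150]; 264 [107 161 150]; 266 [111 114 129]; 268 [  8  93 133]; 270 [  9 153 138]; 272 [  2 184 114]; 274 [  0 189 110]; 276 [  0 192 108]; 278 [  0 187 110]; 280 [ 45 188 110]; 282 [ 22 193 109]; 284 [ 23 190 110]; 286 [  0 188 115]; 288 [  0 188 125]; 290 [  1 193 127]; 292 [  0 189 127]; 294 [ 23 193 126]; 296 [ 23 194 127]; 298 [  0 193 126]; 200 -36.6 -31.8
208 -32.7 -27.4
216 -28.7 -22.9
224 -24.7 -18.3
232 -20.6 -13.7
240 -16.4 -9.0
248 -12.1 -4.2
256 -7.8 0.7
264 -3.3 5.7
272 1.2 10.7
280 5.8 15.9
288 10.4 21.2
296 15.2 26.5
```

```bash

python3 -m crank '[[[-0.02,0.02,0],[0,0,0]],[[-0.02,0.02,0.1],[0,0,0]],[[-0.02,0.02,0.2],[0,0,0]],[[-0.02,0.02,0.2],[0,0,0]],[[-0.02,0.02,0.2],[0,0,0]]]'
python3 -c "
from h import *
pose([.5623,-.0127,.15],201.3); cam('top'); pose([.5623,-.0127,.15],201.3);cam('top'); pose([.5623,-.0127,.15],201.3)"
```

```text
time_s: 35.62
position: [0.5617, -0.0113, 0.1563]
ee_rot: [-0.186, 0.983, 0.0, -0.001]
wrist_force: [0.3, 0.8, -1.4]
finger_gap: 0.0486
gripper_force: 63.8
pos [ 0.5617 -0.0113  0.1563] yawx -158.54 tilt 0.1 shift [-0.001 -0.016  0.063] turn [ 0.0002 -0.0002  0.0005]
pos [ 0.5619 -0.0113  0.1567] yawx -158.54 tilt 0.06 shift [ 0.002 -0.015  0.067] turn [ 0.0001 -0.0001  0.0005]
pos [ 0.5621 -0.0113  0.1568] yawx -158.54 tilt 0.04 shift [ 0.003 -0.014  0.068] turn [ 0.0001 -0.0001  0.0005]
```

```bash

python3 -m crank '[[[0,-0.013,0],[0,0,0]],[[0,-0.013,0.06],[0,0,0]],[[0,-0.013,0.11],[0,0,0]],[[0,-0.013,0.11],[0,0,0]],[[0,-0.013,0.11],[0,0,0]]]'
python3 -m crank '[[[0,0,0.03],[0,0,0]],[[0,0,0.06],[0,0,0]],[[0,0,0.06],[0,0,0]],[[0,0,0.06],[0,0,0]]]'
```

```text
time_s: 36.35
position: [0.5622, -0.0125, 0.1454]
ee_rot: [-0.186, 0.983, 0.0, -0.001]
wrist_force: [-0.3, 0.8, -1.8]
finger_gap: 0.0489
gripper_force: 63.9
time_s: 36.85
position: [0.5622, -0.0125, 0.1395]
ee_rot: [-0.186, 0.983, 0.0, -0.001]
wrist_force: [0.4, -0.1, -0.5]
finger_gap: 0.0482
gripper_force: 63.9
```

```bash

python3 -m crank '[[[0,0,0.08],[0,0,0]],[[0,0,0.16],[0,0,0]],[[0,0,0.24],[0,0,0]],[[0,0,0.24],[0,0,0]],[[0,0,0.24],[0,0,0]]]'
python3 -m crank '[[[0,0,0.08],[0,0,0]],[[0,0,0.16],[0,0,0]],[[0,0,0.24],[0,0,0]],[[0,0,0.28],[0,0,0]],[[0,0,0.28],[0,0,0]]]'
```

```text
time_s: 37.48
position: [0.5623, -0.0125, 0.1155]
ee_rot: [-0.186, 0.983, 0.0, -0.001]
wrist_force: [0.2, 0.5, -2.1]
finger_gap: 0.0485
gripper_force: 63.8
time_s: 38.1
position: [0.5618, -0.0125, 0.087]
ee_rot: [-0.186, 0.983, 0.0, -0.001]
wrist_force: [-0.9, -0.0, -1.1]
finger_gap: 0.0485
gripper_force: 63.9
```

```bash

python3 -m crank '[[[0,0,0.015],[0,0,0]],[[0,0,0.03],[0,0,0]],[[0,0,0.035],[0,0,0]],[[0,0,0.035],[0,0,0]]]'
python3 -m crank '[[[0,0,0],[0,0,0]],[[0,0,0],[0,0,0]],[[0,0,0],[0,0,0]],[[0,0,0],[0,0,0]],[[0,0,0],[0,0,0]],[[0,0,0],[0,0,0]]]' -1
python3 -m crank '[[[0,0,-0.2],[0,0,0]],[[0,0,-0.5],[0,0,0]],[[0,0,-1],[0,0,0]],[[0,0,-1],[0,0,0]]]' 
python3 - <<'E'
from h import *
print('as if on flange'); f,K,T=cammeas('red',(.575,-.007),z=.100); cv2.imwrite('pics/w9.png',f)
f,K,T,_=cam('side'); cv2.imwrite('pics/s9.png',f)
cammeas('yellow',(.417,-.19),name='top'); pose([.425,-.2,.2],127)
E
```

```text
time_s: 38.6
position: [0.5622, -0.0125, 0.0841]
ee_rot: [-0.186, 0.983, 0.0, -0.001]
wrist_force: [-0.3, 1.0, -2.2]
finger_gap: 0.0485
gripper_force: 63.9
time_s: 39.35
position: [0.5622, -0.0125, 0.084]
ee_rot: [-0.186, 0.983, 0.0, -0.001]
wrist_force: [0.0, -0.4, -0.4]
finger_gap: 0.0853
gripper_force: 0.0
time_s: 39.85
position: [0.5654, -0.0126, 0.1888]
ee_rot: [-0.186, 0.983, -0.001, 0.004]
wrist_force: [-0.2, 0.6, -0.1]
finger_gap: 0.0854
gripper_force: 0.0
as if on flange
red len 0.0856 wid 0.0486 lobe 21.52 rectc [ 0.5757 -0.0059] bore from back [ 0.562  -0.0113] from tip [ 0.5634 -0.0108] endwidths 0.023 0.046
  side 1 n 47 offset 0.0234 slope deg -1.57
  side -1 n 45 offset -0.0239 slope deg -0.16
yellow len 0.0831 wid 0.0515 lobe 128.05 rectc [ 0.416  -0.1894] bore from back [ 0.4243 -0.2   ] from tip [ 0.4249 -0.2007] endwidths 0.025 0.047
  side 1 n 13 offset 0.0249 slope deg 0.56
  side -1 n 13 offset -0.0247 slope deg -1.25
pos [ 0.5618 -0.0125  0.1833] yawx -158.54 tilt 0.14 shift [ 1.959 -1.244 -0.165] turn [-0.     -0.0004  0.2068]
```

```bash

python3 -m crank '[[[0.4,-0.25,-0.17],[0,0,0]],[[0.98,-0.62,-0.17],[0,0,0]],[[0.98,-0.62,-0.17],[0,0,0]]]' >/dev/null
python3 -m crank '[[[0.4,-0.25,0],[0,0,0.03]],[[0.98,-0.62,0],[0,0,0.06]],[[0.98,-0.62,0],[0,0,0.09]],[[0.98,-0.62,0],[0,0,0.12]],[[0.98,-0.62,0],[0,0,0.15]],[[0.98,-0.62,0],[0,0,0.18]],[[0.98,-0.62,0],[0,0,0.204]],[[0.98,-0.62,0],[0,0,0.204]]]' >/dev/null
python3 -m crank '[[[0,0,0],[0,0,0]],[[0,0,0],[0,0,0]]]'
python3 - <<'E'
from h import *
f,K,T=cammeas('yellow',(.417,-.19)); cv2.imwrite('pics/w10.png',f); pose([.4246,-.2003,.0],128)
E
```

```text
time_s: 41.62
position: [0.4253, -0.1995, 0.2008]
ee_rot: [0.438, 0.899, -0.0, -0.001]
wrist_force: [0.7, -0.1, -0.1]
finger_gap: 0.0853
gripper_force: 0.0
yellow len 0.0841 wid 0.0508 lobe 128.15 rectc [ 0.4178 -0.1873] bore from back [ 0.4265 -0.1984] from tip [ 0.4264 -0.1983] endwidths 0.028 0.049
  side 1 n 33 offset 0.0249 slope deg 0.49
  side -1 n 33 offset -0.0249 slope deg -0.4
pos [ 0.4253 -0.1995  0.2009] yawx 128.08 tilt 0.1 shift [-0.005 -0.009  2.009] turn [-0.0001 -0.0002  0.0002]
```

```bash

python3 -m crank '[[[0,0.016,0.4],[0,0,0]],[[0,0.016,0.9],[0,0,0]],[[0,0.016,1],[0,0,0]],[[0,0.016,1],[0,0,0]]]' -1 >/dev/null
python3 -m crank '[[[0,0,0.4],[0,0,0]],[[0,0,0.8],[0,0,0]],[[0,0,0.92],[0,0,0]],[[0,0,0.92],[0,0,0]],[[0,0,0.92],[0,0,0]]]'
python3 -c "
from h import *
pose([.4265,-.1984,.0],128.1)"
```

```text
time_s: 42.8
position: [0.428, -0.1994, 0.0109]
ee_rot: [0.438, 0.899, -0.0, 0.001]
wrist_force: [0.1, -0.2, 0.4]
finger_gap: 0.0854
gripper_force: 0.0
pos [ 0.428  -0.1994  0.0109] yawx 128.02 tilt 0.13 shift [ 0.017 -0.006  0.109] turn [ 0.0002  0.0003 -0.0002]
```

```bash

python3 -m crank '[[[0.005,-0.005,0.05],[0,0,0]],[[0.005,-0.005,0.1],[0,0,0]],[[0.005,-0.005,0.1],[0,0,0]],[[0.005,-0.005,0.1],[0,0,0]]]'
python3 -m crank '[[[0,0,0],[0,0,0]],[[0,0,0],[0,0,0]],[[0,0,0],[0,0,0]],[[0,0,0],[0,0,0]],[[0,0,0],[0,0,0]],[[0,0,0],[0,0,0]],[[0,0,0],[0,0,0]]]' 1
python3 -m crank '[[[0,0,-0.2],[0,0,0]],[[0,0,-0.5],[0,0,0]],[[0,0,-0.9],[0,0,0]],[[0,0,-0.9],[0,0,0]]]'
python3 -m crank '[[[0,0,-0.5],[0,0,0]],[[0,0,-0.87],[0,0,0]],[[0,0,-0.87],[0,0,0]],[[0,0,-0.87],[0,0,0]]]' >/dev/null
python3 -c "
from h import *
pose([.5636,-.0122,.178],141.3)"
```

```text
time_s: 43.3
position: [0.4255, -0.1985, -0.001]
ee_rot: [0.438, 0.899, -0.0, -0.001]
wrist_force: [0.1, -0.5, 0.5]
finger_gap: 0.0856
gripper_force: 0.0
time_s: 44.18
position: [0.426, -0.1987, -0.0005]
ee_rot: [0.438, 0.899, -0.0, -0.0]
wrist_force: [0.6, 0.1, 5.6]
finger_gap: 0.0484
gripper_force: 62.9
time_s: 44.68
position: [0.4278, -0.1995, 0.0915]
ee_rot: [0.438, 0.899, 0.0, 0.002]
wrist_force: [0.5, 0.8, -0.6]
finger_gap: 0.0487
gripper_force: 62.5
pos [ 0.4247 -0.198   0.1742] yawx 128.02 tilt 0.26 shift [ 0.609  2.239 -0.04 ] turn [-0.0003 -0.0007 -0.0369]
```

```bash

python3 -m crank '[[[0.1,0.4,-0.02],[0,0,0]],[[0.2,0.75,-0.04],[0,0,0]],[[0.2,0.75,-0.04],[0,0,0]]]' >/dev/null
python3 -m crank '[[[0.1,0.4,0],[0,0,0]],[[0.2,0.75,0],[0,0,0]],[[0.2,0.75,0],[0,0,0]]]' >/dev/null
python3 -m crank '[[[0.1,0.4,0],[0,0,-0.01]],[[0.2,0.74,0],[0,0,-0.025]],[[0.2,0.74,0],[0,0,-0.037]],[[0.2,0.74,0],[0,0,-0.037]],[[0.2,0.74,0],[0,0,-0.037]],[[0.2,0.74,0],[0,0,-0.037]]]'
python3 - <<'E'
from h import *
pose([.5636,-.0122,.15],141.3)
f,K,T,_=cam('wrist'); cv2.imwrite('pics/w11.png',f); hsv=cv2.cvtColor(f,cv2.COLOR_BGR2HSV)
p=get_obs()['position']; a=np.radians(141.3); L=np.array([np.cos(a),np.sin(a)])
for y in range(150,310,4): print(y,hsv[y,318:326].mean(0).astype(int),((ray((322,y),K,T,p[2]+.016)[0]-p)[:2]@L*1e3).round(1))
E
```

```text
time_s: 46.68
position: [0.5648, -0.0141, 0.1798]
ee_rot: [0.332, 0.943, -0.0, -0.001]
wrist_force: [-0.0, -0.0, -1.5]
finger_gap: 0.0486
gripper_force: 62.9
pos [ 0.5648 -0.0141  0.1798] yawx 141.24 tilt 0.11 shift [0.021 0.007 0.298] turn [-0.0001 -0.0003 -0.0002]
150 [20 11 96] 59.5
154 [ 21 165 123] 57.7
158 [ 22 185 145] 55.9
162 [ 22 183 148] 54.2
166 [ 22 181 150] 52.4
170 [ 22 182 149] 50.5
174 [ 22 181 150] 48.7
178 [ 22 180 149] 46.9
182 [ 22 181 149] 45.0
186 [ 22 181 149] 43.2
190 [ 22 180 149] 41.3
194 [ 22 180 149] 39.4
198 [ 22 183 148] 37.4
202 [ 22 186 147] 35.5
206 [ 22 184 149] 33.6
210 [ 22 182 149] 31.6
214 [ 22 185 163] 29.6
218 [ 22 185 155] 27.6
222 [ 22 182 148] 25.6
226 [ 22 184 147] 23.5
230 [ 22 182 147] 21.5
234 [ 22 182 147] 19.4
238 [ 22 185 147] 17.3
242 [ 22 183 147] 15.2
246 [ 14 151 155] 13.1
250 [ 13 144 152] 10.9
254 [ 13 145 154] 8.7
258 [ 13 145 162] 6.5
262 [ 13 146 161] 4.3
266 [ 13 145 156] 2.1
270 [ 12 145 151] -0.1
274 [ 16 156 141] -2.4
278 [ 22 178 126] -4.7
282 [ 22 182 124] -7.0
286 [ 21 181 126] -9.4
290 [ 22 184 153] -11.7
294 [ 23 187 224] -14.1
298 [ 23 187 224] -16.5
302 [ 23 186 224] -18.9
306 [ 23 186 224] -21.4
```

```bash

python3 -m crank '[[[0.01,0.006,0.08],[0,0,0]],[[0.01,0.006,0.16],[0,0,0]],[[0.01,0.006,0.25],[0,0,0]],[[0.01,0.006,0.25],[0,0,0]],[[0.01,0.006,0.25],[0,0,0]],[[0.01,0.006,0.25],[0,0,0]]]'
python3 -c "
from h import *
pose([.5643,-.0128,.15],141.3)"
```

```text
time_s: 47.48
position: [0.5652, -0.0122, 0.1554]
ee_rot: [0.331, 0.944, 0.0, -0.0]
wrist_force: [0.4, -0.1, -0.6]
finger_gap: 0.0489
gripper_force: 62.9
pos [ 0.5652 -0.0122  0.1554] yawx 141.34 tilt 0.04 shift [ 0.003 -0.01   0.054] turn [ 0.     -0.0001  0.0001]
```

```bash

python3 -m crank '[[[0.003,-0.01,0.05],[0,0,0]],[[0.003,-0.01,0.1],[0,0,0]],[[0.003,-0.01,0.13],[0,0,0]],[[0.003,-0.01,0.16],[0,0,0]],[[0.003,-0.01,0.16],[0,0,0]],[[0.003,-0.01,0.16],[0,0,0]]]'
python3 -m crank '[[[0,0,0.06],[0,0,0]],[[0,0,0.12],[0,0,0]],[[0,0,0.18],[0,0,0]],[[0,0,0.18],[0,0,0]],[[0,0,0.18],[0,0,0]]]'
```

```text
time_s: 48.22
position: [0.5641, -0.0128, 0.1391]
ee_rot: [0.331, 0.944, 0.0, -0.001]
wrist_force: [0.2, 1.1, -1.4]
finger_gap: 0.0485
gripper_force: 62.9
time_s: 48.85
position: [0.564, -0.0128, 0.121]
ee_rot: [0.331, 0.944, -0.0, -0.001]
wrist_force: [-0.1, -0.2, -0.7]
finger_gap: 0.0482
gripper_force: 62.9
```

Sliding freely. The home TCP height is about 0.100.

```bash

python3 -m crank '[[[0,0,0.06],[0,0,0]],[[0,0,0.12],[0,0,0]],[[0,0,0.18],[0,0,0]],[[0,0,0.2],[0,0,0]],[[0,0,0.205],[0,0,0]],[[0,0,0.205],[0,0,0]]]'
python3 -m crank '[[[0,0,0.005],[0,0,0]],[[0,0,0.01],[0,0,0]],[[0,0,0.01],[0,0,0]]]'
```

```text
time_s: 49.6
position: [0.5641, -0.0128, 0.1007]
ee_rot: [0.331, 0.944, 0.0, -0.001]
wrist_force: [-0.5, 0.2, -2.1]
finger_gap: 0.0487
gripper_force: 62.9
time_s: 49.98
position: [0.564, -0.0128, 0.0996]
ee_rot: [0.331, 0.944, 0.0, -0.001]
wrist_force: [0.9, 0.2, -1.6]
finger_gap: 0.0488
gripper_force: 62.9
```

```bash

python3 -m crank '[[[0,0,0],[0,0,0]],[[0,0,0],[0,0,0]],[[0,0,0],[0,0,0]],[[0,0,0],[0,0,0]],[[0,0,0],[0,0,0]],[[0,0,0],[0,0,0]]]' -1
python3 -m crank '[[[0,0,-0.2],[0,0,0]],[[0,0,-0.5],[0,0,0]],[[0,0,-0.9],[0,0,0]],[[0,0,-0.9],[0,0,0]],[[0,0,-0.9],[0,0,0]]]' 
python3 - <<'E'
from h import *
cammeas('yellow',(.553,-.004),z=.116)
f,K,T,_=cam('top'); cv2.imwrite('pics/t11.png',f); print('blue');blobs(f,*COL['blue'],K,T,.024,60); print('white');blobs(f,(0,0,165),(180,45,255),K,T,.016,80)
pose([.403,.138,.2],200)
E
```

```text
time_s: 50.72
position: [0.564, -0.0128, 0.0995]
ee_rot: [0.331, 0.944, 0.0, -0.001]
wrist_force: [-0.4, -1.1, -0.2]
finger_gap: 0.0855
gripper_force: 0.0
time_s: 51.35
position: [0.5638, -0.0128, 0.1892]
ee_rot: [0.331, 0.944, -0.0, -0.001]
wrist_force: [-0.3, -0.4, -0.1]
finger_gap: 0.0851
gripper_force: 0.0
yellow len 0.0838 wid 0.05 lobe 140.92 rectc [ 0.5532 -0.0035] bore from back [ 0.564  -0.0123] from tip [ 0.5641 -0.0124] endwidths 0.027 0.048
  side 1 n 47 offset 0.0243 slope deg -0.17
  side -1 n 48 offset -0.0246 slope deg 0.71
blue
px [259. 274.] c [402.6 143.8] side 44.0 at -14.4 other 34.1
white
px [344. 303.] c [339.1 -67.5] side 106.1 at -81.6 other 489.4
px [361. 201.] c [ 590.4 -109. ] side 167.4 at -1.2 other 12.9
px [287. 198.] c [594.   77.6] side 198.6 at -2.7 other 10.1
pos [ 0.5631 -0.0128  0.1881] yawx 141.34 tilt 0.23 shift [ 2.193  0.177 -0.112] turn [-0.     -0.0007 -0.1629]
```

```bash

python3 -m crank '[[[0.4,0,-0.12],[0,0,0]],[[0.8,0.06,-0.12],[0,0,0]],[[0.8,0.06,-0.12],[0,0,0]]]' >/dev/null
python3 -m crank '[[[0.4,0,0],[0,0,0]],[[0.8,0.06,0],[0,0,0]],[[0.8,0.06,0],[0,0,0]]]' >/dev/null
python3 -m crank '[[[0.3,0,0],[0,0,-0.025]],[[0.59,0.06,0],[0,0,-0.048]],[[0.59,0.06,0],[0,0,-0.048]],[[0.59,0.06,0],[0,0,-0.048]]]'
cat >> h.py <<'E'
def collar(save):
    f,K,T,_=cam('wrist'); cv2.imwrite(save,f)
    k=cv2.inRange(cv2.cvtColor(f,cv2.COLOR_BGR2HSV),np.array((100,120,50)),np.array((125,255,255)))
    cs,h=cv2.findContours(k,cv2.RETR_CCOMP,cv2.CHAIN_APPROX_NONE)
    for i,q in enumerate(cs):
        if h[0][i][3]<0 and cv2.contourArea(q)>300:
            w=ray(q[:,0,:],K,T,.024)[:,:2]
            if abs(w.mean(0)-[.403,.138]).max()>.08: continue
            print('collar',q[:,0].mean(0).round(),w.mean(0).round(4))
            for a in range(-45,45,2):
                u=np.array([np.cos(np.radians(a)),np.sin(np.radians(a))]); v=np.array([-u[1],u[0]])
                e=np.r_[np.ptp(w@u),np.ptp(w@v)]*1e3
                print(a,e.round(1),end=' ')
            r=cv2.minAreaRect((w*1e3).astype(np.float32)); print('rect',r)
            print([ (ray(c[0],K,T,.024)[0][:2]*1e3).round(1).tolist() for c in cv2.approxPolyDP(q,2.5,True)])
        elif h[0][i][3]>=0 and cv2.contourArea(q)>40: 
            w=ray(q[:,0,:],K,T,.024)[:,:2]; print('hole',q[:,0].mean(0).round(1),cv2.contourArea(q),w.mean(0).round(4))
    return f,K,T
E
python3 - <<'E'
from h import *
f,K,T=collar('pics/w12.png'); np.save('w12.npy',T); p=proj([.403,.138,.02],K,T)[0]; x,y=int(p[0])-50,int(p[1])-38; print(x,y)
cv2.imwrite('pics/w12c.png',cv2.resize(f[y:y+75,x:x+100],None,fx=8,fy=8,interpolation=cv2.INTER_CUBIC)); pose([.403,.138,.0],158.5)
E
```

```text
time_s: 52.7
position: [0.4053, 0.1374, 0.2016]
ee_rot: [0.186, 0.982, -0.0, -0.0]
wrist_force: [0.8, -0.0, 0.3]
finger_gap: 0.0853
gripper_force: 0.0
hole [260.2 288.8] 129.5 [0.5088 0.0123]
collar [322. 176.] [0.4004 0.1412]
-45 [51.3 49.3] -43 [51.2 49.2] -41 [51.1 49.1] -39 [50.9 48.9] -37 [50.6 48.6] -35 [50.3 48.3] -33 [49.9 47.9] -31 [49.5 47.5] -29 [49. 47.] -27 [48.4 46.4] -25 [47.8 45.8] -23 [47.1 45.2] -21 [46.6 44.5] -19 [47.  44.3] -17 [47.4 45.1] -15 [47.7 45.7] -13 [47.9 46.3] -11 [48.2 46.9] -9 [48.6 47.4] -7 [49.1 47.8] -5 [49.5 48.2] -3 [49.9 48.5] -1 [50.2 48.8] 1 [50.5 49. ] 3 [50.7 49.1] 5 [50.8 49.3] 7 [50.9 49.4] 9 [50.9 49.6] 11 [50.8 49.7] 13 [50.7 49.7] 15 [50.5 49.7] 17 [50.3 49.6] 19 [50.  49.4] 21 [49.6 49.2] 23 [49.2 49. ] 25 [49. 49.] 27 [48.8 49.2] 29 [48.5 49.6] 31 [48.6 50.1] 33 [48.9 50.4] 35 [49.1 50.7] 37 [49.2 51. ] 39 [49.3 51.1] 41 [49.3 51.3] 43 [49.3 51.3] rect ((400.26123046875, 141.3686981201172), (44.280662536621094, 46.78982162475586), 69.78302764892578)
[[375.3, 138.4], [383.1, 124.2], [406.6, 117.0], [417.8, 122.5], [425.6, 145.7], [418.9, 158.1], [395.6, 165.5], [382.4, 159.6]]
hole [322.7 174.7] 299.5 [0.3985 0.1422]
270 140
pos [0.4053 0.1373 0.2016] yawx 158.49 tilt 0.06 shift [ 2.200e-02 -2.000e-03  2.016e+00] turn [-0.0001 -0.0002 -0.    ]
```

View pics/w12c.png

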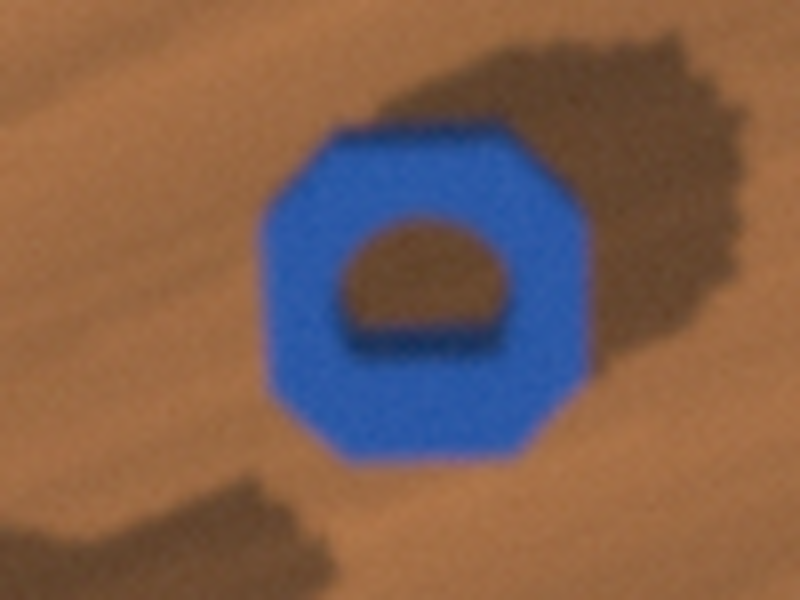

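The crop shows the collar's bore flat on the lower side (row 355), which is -tool x, so its +x is about -20° world. The top face is centred at crop (425,304).

```bash
python3 - <<'E'
from h import *
f,K,_,_=cam('wrist'); T=np.load('w12.npy'); C=ray((270+425.5/8,140+303.5/8),K,T,.024)[0]
w=[ray((270+a/8,140+b/8),K,T,.024)[0] for a,b in [(263,300),(588,300),(425,148),(425,462)]]; print(C,[np.linalg.norm(w[0]-w[1]),np.linalg.norm(w[2]-w[3])])
pose([C[0],C[1],.001],159.8)
E
```

```text
[0.40213169 0.14134834 0.024     ] [np.float64(0.046449009168885926), np.float64(0.045857363925261525)]
pos [0.4052 0.1373 0.2016] yawx 158.49 tilt 0.07 shift [0.041 0.027 2.006] turn [-0.     -0.0002 -0.0036]
```

```bash

python3 -m crank '[[[0.04,0.027,0.4],[0,0,-0.0036]],[[0.04,0.027,0.9],[0,0,-0.0036]],[[0.04,0.027,1],[0,0,-0.0036]],[[0.04,0.027,1],[0,0,-0.0036]]]' -1 >/dev/null
python3 -m crank '[[[0,0,0.4],[0,0,0]],[[0,0,0.8],[0,0,0]],[[0,0,0.9],[0,0,0]],[[0,0,0.9],[0,0,0]],[[0,0,0.9],[0,0,0]]]'
python3 -c "
from h import *
pose([.4021,.1413,.001],159.8)"
```

```text
time_s: 53.92
position: [0.4032, 0.1427, 0.0135]
ee_rot: [0.174, 0.985, 0.001, 0.001]
wrist_force: [0.6, -0.5, -0.4]
finger_gap: 0.0856
gripper_force: 0.0
pos [0.4032 0.1427 0.0135] yawx 159.91 tilt 0.16 shift [ 0.005 -0.017  0.125] turn [0.0004 0.0002 0.0003]
```

```bash

python3 -m crank '[[[0,-0.01,0.06],[0,0,0]],[[0,-0.01,0.11],[0,0,0]],[[0,-0.01,0.11],[0,0,0]],[[0,-0.01,0.11],[0,0,0]]]'
python3 -m crank '[[[0,0,0],[0,0,0]],[[0,0,0],[0,0,0]],[[0,0,0],[0,0,0]],[[0,0,0],[0,0,0]],[[0,0,0],[0,0,0]],[[0,0,0],[0,0,0]],[[0,0,0],[0,0,0]]]' 1
python3 -m crank '[[[0,0,-0.2],[0,0,0]],[[0,0,-0.5],[0,0,0]],[[0,0,-0.9],[0,0,0]],[[0,0,-0.9],[0,0,0]]]'
python3 -m crank '[[[0,0,-0.5],[0,0,0]],[[0,0,-0.87],[0,0,0]],[[0,0,-0.87],[0,0,0]],[[0,0,-0.87],[0,0,0]]]' >/dev/null
python3 -c "
from h import *
pose([.5636,-.0122,.18],201.3)"
```

```text
time_s: 54.42
position: [0.4009, 0.1411, 0.0008]
ee_rot: [0.174, 0.985, 0.0, -0.001]
wrist_force: [1.1, 0.4, -0.3]
finger_gap: 0.0856
gripper_force: 0.0
time_s: 55.3
position: [0.4013, 0.1413, 0.0011]
ee_rot: [0.174, 0.985, 0.0, -0.0]
wrist_force: [-1.7, -0.5, 4.7]
finger_gap: 0.045
gripper_force: 62.2
time_s: 55.8
position: [0.4031, 0.1418, 0.0928]
ee_rot: [0.174, 0.985, 0.001, 0.002]
wrist_force: [0.7, 0.0, -3.5]
finger_gap: 0.0449
gripper_force: 62.1
pos [0.3999 0.1406 0.1757] yawx 159.92 tilt 0.27 shift [-2.062 -0.873 -0.049] turn [-1.00e-04 -8.00e-04 -1.15e-01]
```

```bash

python3 -m crank '[[[-0.3,-0.1,-0.05],[0,0,0]],[[-0.69,-0.29,-0.05],[0,0,0]],[[-0.69,-0.29,-0.05],[0,0,0]]]' >/dev/null
python3 -m crank '[[[-0.3,-0.1,0],[0,0,0]],[[-0.69,-0.29,0],[0,0,0]],[[-0.69,-0.29,0],[0,0,0]]]' >/dev/null
python3 -m crank '[[[-0.3,-0.1,0],[0,0,-0.025]],[[-0.68,-0.29,0],[0,0,-0.05]],[[-0.68,-0.29,0],[0,0,-0.075]],[[-0.68,-0.29,0],[0,0,-0.1]],[[-0.68,-0.29,0],[0,0,-0.115]],[[-0.68,-0.29,0],[0,0,-0.115]],[[-0.68,-0.29,0],[0,0,-0.115]]]'
python3 - <<'E'
from h import *
pose([.5636,-.0122,.15],201.3)
f,K,T,_=cam('wrist'); cv2.imwrite('pics/w13.png',f); hsv=cv2.cvtColor(f,cv2.COLOR_BGR2HSV)
p=get_obs()['position']; a=np.radians(201.3); L=np.array([np.cos(a),np.sin(a)])
for y in range(214,300,3): print(y,hsv[y,318:326].mean(0).astype(int),((ray((322,y),K,T,p[2]+.023)[0]-p)[:2]@L*1e3).round(1))
E
```

```text
time_s: 57.92
position: [0.5639, -0.0107, 0.1816]
ee_rot: [-0.185, 0.983, 0.001, -0.002]
wrist_force: [0.3, -0.1, -1.8]
finger_gap: 0.0449
gripper_force: 62.7
pos [ 0.5639 -0.0107  0.1816] yawx -158.72 tilt 0.2 shift [ 0.007 -0.013  0.316] turn [ 0.0003 -0.0005 -0.    ]
214 [ 12   5 157] 32.4
217 [111  85 123] 31.0
220 [108 184 113] 29.5
223 [109 183 114] 28.1
226 [108 182 115] 26.7
229 [109 182 116] 25.2
232 [109 182 116] 23.7
235 [108 189 158] 22.3
238 [109 188 170] 20.8
241 [109 190 169] 19.3
244 [109 190 169] 17.8
247 [109 186 169] 16.3
250 [109 187 170] 14.8
253 [117 128 160] 13.2
256 [178 189 190] 11.7
259 [  0 200 197] 10.1
262 [  0 201 198] 8.6
265 [  2 191 190] 7.0
268 [173  87 110] 5.4
271 [108 175  93] 3.8
274 [109 170  94] 2.2
277 [109 177  93] 0.6
280 [108 183  92] -1.0
283 [108 172  94] -2.7
286 [109 178  92] -4.3
289 [109 177  93] -6.0
292 [108 182  95] -7.7
295 [108 179 107] -9.4
298 [108 179 108] -11.1
```

```bash

python3 -m crank '[[[0.007,-0.013,0.08],[0,0,0]],[[0.007,-0.013,0.16],[0,0,0]],[[0.007,-0.013,0.25],[0,0,0]],[[0.007,-0.013,0.25],[0,0,0]],[[0.007,-0.013,0.25],[0,0,0]],[[0.007,-0.013,0.25],[0,0,0]]]'
python3 -c "
from h import *
pose([.5636,-.0122,.15],201.3)"
```

```text
time_s: 58.72
position: [0.5649, -0.0129, 0.1579]
ee_rot: [-0.185, 0.983, 0.0, -0.0]
wrist_force: [0.1, 0.3, -1.8]
finger_gap: 0.0448
gripper_force: 62.7
pos [ 0.5649 -0.0129  0.1579] yawx -158.69 tilt 0.04 shift [0.01  0.011 0.079] turn [ 0.0001 -0.      0.    ]
```

```bash

python3 -m crank '[[[0.01,0.007,0.05],[0,0,0]],[[0.01,0.007,0.09],[0,0,0]],[[0.01,0.007,0.13],[0,0,0]],[[0.01,0.007,0.16],[0,0,0]],[[0.01,0.007,0.16],[0,0,0]],[[0.01,0.007,0.16],[0,0,0]]]'
python3 -m crank '[[[0,0,0.03],[0,0,0]],[[0,0,0.06],[0,0,0]],[[0,0,0.09],[0,0,0]],[[0,0,0.09],[0,0,0]],[[0,0,0.09],[0,0,0]]]'
```

```text
time_s: 59.48
position: [0.5635, -0.0126, 0.1416]
ee_rot: [-0.185, 0.983, 0.0, -0.0]
wrist_force: [0.3, -0.3, -3.0]
finger_gap: 0.0446
gripper_force: 62.8
time_s: 60.1
position: [0.5634, -0.0125, 0.1325]
ee_rot: [-0.185, 0.983, 0.0, -0.001]
wrist_force: [1.8, -0.5, -2.3]
finger_gap: 0.0451
gripper_force: 62.8
```

```bash

python3 -m crank '[[[0,0,0.05],[0,0,0]],[[0,0,0.1],[0,0,0]],[[0,0,0.14],[0,0,0]],[[0,0,0.15],[0,0,0]],[[0,0,0.15],[0,0,0]],[[0,0,0.15],[0,0,0]]]'
python3 -m crank '[[[0,0,0.005],[0,0,0]],[[0,0,0.008],[0,0,0]],[[0,0,0.008],[0,0,0]]]'
```

```text
time_s: 60.85
position: [0.5635, -0.0125, 0.1176]
ee_rot: [-0.185, 0.983, 0.0, -0.0]
wrist_force: [-0.0, -0.1, -1.7]
finger_gap: 0.0446
gripper_force: 62.8
time_s: 61.22
position: [0.5635, -0.0125, 0.1172]
ee_rot: [-0.185, 0.983, 0.0, -0.0]
wrist_force: [-1.2, 0.6, 0.5]
finger_gap: 0.0447
gripper_force: 63.1
```

Contact is at exactly the predicted stack height. I'll press lightly, release, retreat and check.

```bash

python3 -m crank '[[[0,0,0.008],[0,0,0]],[[0,0,0.008],[0,0,0]]]'
python3 -m crank '[[[0,0,0],[0,0,0]],[[0,0,0],[0,0,0]],[[0,0,0],[0,0,0]],[[0,0,0],[0,0,0]],[[0,0,0],[0,0,0]],[[0,0,0],[0,0,0]]]' -1
python3 -m crank '[[[0,0,-0.2],[0,0,0]],[[0,0,-0.5],[0,0,0]],[[0,0,-0.9],[0,0,0]],[[0,0,-0.9],[0,0,0]],[[0,0,-0.9],[0,0,0]]]' 
python3 - <<'E'
from h import *
f,K,T,_=cam('wrist'); cv2.imwrite('pics/w14.png',f)
print('collar at .140'); blobs(f,*COL['blue'],K,T,.140,200); print('yellow .116'); blobs(f,*COL['yellow'],K,T,.116,200)
ft,Kt,Tt,_=cam('top'); f0=cv2.imread('pics/top0.png')
print('plug'); blobs(ft,(5,150,150),(18,255,255),Kt,Tt,.08,20)
d=cv2.absdiff(ft,f0).max(2)
for n,(x,y) in {'grid':(275,134),'flower':(362,139),'sander':(455,150)}.items(): print(n,(d[y-25:y+25,x-25:x+25]>40).mean().round(3))
fs,Ks,Ts,_=cam('side')
for n,c,z in (('red',COL['red'],.1),('yellow',COL['yellow'],.116),('blue',COL['blue'],.14)): print('side',n); blobs(fs,*c,Ks,Ts,z,60)
E
```

```text
time_s: 61.48
position: [0.5636, -0.0125, 0.1172]
ee_rot: [-0.185, 0.983, 0.0, 0.0]
wrist_force: [-2.6, 0.6, 5.7]
finger_gap: 0.0447
gripper_force: 63.9
time_s: 62.22
position: [0.5633, -0.0125, 0.1159]
ee_rot: [-0.185, 0.983, 0.0, -0.001]
wrist_force: [-0.3, 1.0, -0.1]
finger_gap: 0.0853
gripper_force: 0.0
time_s: 62.85
position: [0.5633, -0.0126, 0.2056]
ee_rot: [-0.185, 0.983, 0.0, -0.001]
wrist_force: [0.7, 0.3, -0.3]
finger_gap: 0.0855
gripper_force: 0.0
collar at .140
px [321. 223.] c [565.5 -10.5] side 45.5 at -68.7 other 56.2
px [316. 152.] c [519.3 -32.4] side 65.1 at -52.6 other 29.5
yellow .116
px [333. 188.] c [546.3  -7.4] side 80.2 at -74.4 other 51.0
plug
px [171. 273.] c [410.1 340.5] side 22.0 at -61.5 other 21.1
px [179. 271.] c [414.9 321.7] side 29.3 at -80.9 other 42.7
px [371. 203.] c [ 578.7 -130.2] side 17.1 at -78.6 other 26.9
grid 0.129
flower 0.16
sander 0.0
side red
px [318. 217.] c [584.8  20.7] side 65.8 at -44.2 other 28.5
px [344. 163.] c [ 668.5 -303.8] side 221.4 at -66.6 other 51.2
side yellow
px [333. 219.] c [524.1  22. ] side 57.1 at -35.4 other 55.7
side blue
px [539. 358.] c [-87.2 226.2] side 30.0 at -0.4 other 44.3
px [325. 240.] c [497.4 128.5] side 106.0 at -68.7 other 119.9
px [330. 208.] c [549.3   8.4] side 67.8 at -60.0 other 43.9
```

```bash

python3 -m crank '[[[0.4,0,-0.2],[0,0,0]],[[1,0,-0.5],[0,0,0]],[[1,0,-0.5],[0,0,0]]]' >/dev/null
python3 -m crank '[[[0.4,0,0],[0,0,0]],[[1,0,0],[0,0,0]],[[1,0,0],[0,0,0]]]'
python3 - <<'E'
from h import *
ft,Kt,Tt,_=cam('top'); f0=cv2.imread('pics/top0.png'); d=cv2.absdiff(ft,f0).max(2)
for n,(x,y) in {'grid':(275,134),'flower':(362,139),'sander':(455,150)}.items(): print(n,(d[y-28:y+28,x-25:x+25]>40).mean().round(3))
for n,z in (('red',.1),('yellow',.116),('blue',.14)): print(n); blobs(ft,*COL[n],Kt,Tt,z,40)
E
```

```text
time_s: 63.75
position: [0.3737, -0.0856, 0.2549]
ee_rot: [-0.184, 0.983, 0.001, -0.002]
wrist_force: [0.5, -0.7, -0.3]
finger_gap: 0.0856
gripper_force: 0.0
grid 0.0
flower 0.0
sander 0.0
red
px [317. 194.] c [599.2  -1.8] side 44.8 at -70.0 other 29.9
px [459. 147.] c [ 710.7 -331.7] side 114.2 at -55.8 other 86.9
yellow
px [314. 220.] c [533.4   2.8] side 40.6 at -26.0 other 49.8
blue
px [322. 208.] c [562.8 -13.7] side 41.7 at -69.0 other 42.6
```

The bystanders haven't moved, and the stack is aligned and flush with the gripper clear of it. Handing in.

```bash
python3 -c "
from workcell import *
print(job_done())"
```

```text
the job is handed in; nothing more can be done
None
```

The job is handed in, verdict not shown: by the last checks the orange plug is in the tray (dropped once on the bench on the way, then re-gripped), the arbor is seated over the dogs, and the red and yellow cams (no white one found) and the blue collar are stacked flush and aligned, at about 64 s with the bystanders unmoved.

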